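# Check reagent bottle caps and lock the carrier

### The job

Give the cap of every square bottle on the mat a test twist, about an eighth to a quarter of a turn anticlockwise: stand the bottles whose caps are tight in the aluminium carrier, and the bottles whose caps turn loose in the grey tray for recapping, without turning any cap back clockwise. When all are sorted, push the retaining pin by its handle from the mat side through both eyelets of the carrier, until the handle is close up to the first eyelet. Leave the beaker, the flask and the tip box alone.

Things in the scene. Friction and masses are not known exactly. Their poses are not given: they have to be found in the camera images.
- jar_a: square white plastic bottle with a round blue screw cap, on the mat; may be absent. Body 66 x 66 mm, 80 mm tall; cap 46 mm across, 86 to 114 mm up, white bar on top. 0.4 kg. Origin: centre of underside, x and y square to its sides. Tight and loose caps look alike; twisted anticlockwise as it stands, a tight cap takes the bottle round, a loose one turns on the still bottle
- jar_a_cap (a joint): angle (rad) of jar_a's cap relative to its bottle, 0 at the start whether tight or loose, growing anticlockwise seen from above. A tight cap gives 0.16 (slight play), then takes the bottle round with it; a loose cap turns almost freely up to 1.6, where it catches. Either stays where it is left, never comes off and will not turn below 0
- jar_b: square white plastic bottle with a round blue screw cap, on the mat; may be absent. Body 66 x 66 mm, 80 mm tall; cap 46 mm across, 86 to 114 mm up, white bar on top. 0.4 kg. Origin: centre of underside, x and y square to its sides. Tight and loose caps look alike; twisted anticlockwise as it stands, a tight cap takes the bottle round, a loose one turns on the still bottle
- jar_b_cap (a joint): angle (rad) of jar_b's cap relative to its bottle, 0 at the start whether tight or loose, growing anticlockwise seen from above. A tight cap gives 0.16 (slight play), then takes the bottle round with it; a loose cap turns almost freely up to 1.6, where it catches. Either stays where it is left, never comes off and will not turn below 0
- jar_c: square white plastic bottle with a round blue screw cap, on the mat; may be absent. Body 66 x 66 mm, 80 mm tall; cap 46 mm across, 86 to 114 mm up, white bar on top. 0.4 kg. Origin: centre of underside, x and y square to its sides. Tight and loose caps look alike; twisted anticlockwise as it stands, a tight cap takes the bottle round, a loose one turns on the still bottle
- jar_c_cap (a joint): angle (rad) of jar_c's cap relative to its bottle, 0 at the start whether tight or loose, growing anticlockwise seen from above. A tight cap gives 0.16 (slight play), then takes the bottle round with it; a loose cap turns almost freely up to 1.6, where it catches. Either stays where it is left, never comes off and will not turn below 0
- jar_d: square white plastic bottle with a round blue screw cap, on the mat; may be absent. Body 66 x 66 mm, 80 mm tall; cap 46 mm across, 86 to 114 mm up, white bar on top. 0.4 kg. Origin: centre of underside, x and y square to its sides. Tight and loose caps look alike; twisted anticlockwise as it stands, a tight cap takes the bottle round, a loose one turns on the still bottle
- jar_d_cap (a joint): angle (rad) of jar_d's cap relative to its bottle, 0 at the start whether tight or loose, growing anticlockwise seen from above. A tight cap gives 0.16 (slight play), then takes the bottle round with it; a loose cap turns almost freely up to 1.6, where it catches. Either stays where it is left, never comes off and will not turn below 0
- jar_e: square white plastic bottle with a round blue screw cap, on the mat; may be absent. Body 66 x 66 mm, 80 mm tall; cap 46 mm across, 86 to 114 mm up, white bar on top. 0.4 kg. Origin: centre of underside, x and y square to its sides. Tight and loose caps look alike; twisted anticlockwise as it stands, a tight cap takes the bottle round, a loose one turns on the still bottle
- jar_e_cap (a joint): angle (rad) of jar_e's cap relative to its bottle, 0 at the start whether tight or loose, growing anticlockwise seen from above. A tight cap gives 0.16 (slight play), then takes the bottle round with it; a loose cap turns almost freely up to 1.6, where it catches. Either stays where it is left, never comes off and will not turn below 0
- jar_f: square white plastic bottle with a round blue screw cap, on the mat; may be absent. Body 66 x 66 mm, 80 mm tall; cap 46 mm across, 86 to 114 mm up, white bar on top. 0.4 kg. Origin: centre of underside, x and y square to its sides. Tight and loose caps look alike; twisted anticlockwise as it stands, a tight cap takes the bottle round, a loose one turns on the still bottle
- jar_f_cap (a joint): angle (rad) of jar_f's cap relative to its bottle, 0 at the start whether tight or loose, growing anticlockwise seen from above. A tight cap gives 0.16 (slight play), then takes the bottle round with it; a loose cap turns almost freely up to 1.6, where it catches. Either stays where it is left, never comes off and will not turn below 0
- mat: black rubber bench mat, 360 x 420 x 3 mm, fixed, on which the bottles and the pin stand at the start. Origin: centre of its underside
- carrier: fixed aluminium channel on the left, 300 mm (x) by 106 mm (y). Origin: centre of its underside; floor 6 mm thick; inside 94 mm wide from x = -146; side and -x end walls 34 mm high; the far end (+x) is open, with an eyelet plate on each side (44 mm along x, 8 mm thick, top 73 mm up, inner faces y = -45 and +45). Holds three bottles at x = -100, -15, +70 mm; beyond x = +89 they block the pin
- eye0 (a point): centre of the 20 mm round through-hole of the carrier's -y eyelet (the one nearer the mat), at carrier x 128, y -49, z 45 mm; the hole runs along the carrier's y
- eye1 (a point): centre of the same hole in the carrier's +y eyelet, at carrier x 128, y +49, z 45 mm
- tray: fixed grey plastic open tray on the right, 300 mm (x) by 106 mm (y), walls 34 mm high and 4 mm thick all round, floor 4 mm thick. Origin: centre of its underside. It takes up to three bottles in a row, centres at about x = -90, 0 and +90 mm
- pin: steel pin lying on the far part of the mat: round shaft 12 mm thick, 130 mm long with a tapered tip, and a dark block handle 24 x 60 x 24 mm (x, y, z). Origin: on the underside where shaft and handle meet; shaft along +y, its axis 6 mm above the underside; handle from y = 0 to -60 mm and 24 mm high. 0.16 kg, balanced near the front of the handle, which does not go through the eyelets
- pin_tip (a point): tip of the shaft, on its axis
- pin_root (a point): shoulder of the pin, on the shaft's axis, where the handle begins
- beaker: glass beaker, 72 mm wide, 95 mm tall; a bystander, to be left alone. Origin: centre of its underside
- flask: green conical glass flask, 84 mm wide, 125 mm tall; a bystander, to be left alone. Origin: centre of its underside
- tipbox: yellow pipette-tip box, 90 x 120 x 60 mm; a bystander, to be left alone. Origin: centre of its underside
There are look-alikes about, which are no part of the job. Leave any pink or red look-alike of the jar_d alone.

How it is judged:
On the way, in this order (a step that is already met when the one before it is completed fails the run):
1. every cap has been turned in a test twist (a tight one through its slight play), every tight bottle stands in the carrier and every loose one in the tray (value of joint each of jar_a_cap, jar_c_cap, jar_f_cap above 0.05 rad and value of joint each of jar_b_cap, jar_d_cap, jar_e_cap above 0.2 rad and x of jar_a in the frame of carrier between -0.13 and 0.108 m and y of jar_a in the frame of carrier between -0.03 and 0.03 m and z of jar_a in the frame of carrier between -0.005 and 0.014 m and angle between each of jar_a, jar_c, jar_f, jar_b, jar_d, jar_e's own z axis and vertical below 0.15 rad and x of jar_c in the frame of carrier between -0.13 and 0.108 m and y of jar_c in the frame of carrier between -0.03 and 0.03 m and z of jar_c in the frame of carrier between -0.005 and 0.014 m and x of jar_f in the frame of carrier between -0.13 and 0.108 m and y of jar_f in the frame of carrier between -0.03 and 0.03 m and z of jar_f in the frame of carrier between -0.005 and 0.014 m and x of jar_b in the frame of tray between -0.13 and 0.13 m and y of jar_b in the frame of tray between -0.03 and 0.03 m and z of jar_b in the frame of tray between -0.005 and 0.014 m and x of jar_d in the frame of tray between -0.13 and 0.13 m and y of jar_d in the frame of tray between -0.03 and 0.03 m and z of jar_d in the frame of tray between -0.005 and 0.014 m and x of jar_e in the frame of tray between -0.13 and 0.13 m and y of jar_e in the frame of tray between -0.03 and 0.03 m and z of jar_e in the frame of tray between -0.005 and 0.014 m), for 0.2 s.
2. the pin is through both eyelets (x of pin_tip in the frame of carrier between 0.114 and 0.142 m and z of pin_tip in the frame of carrier between 0.031 and 0.059 m and x of pin_root in the frame of carrier between 0.114 and 0.142 m and z of pin_root in the frame of carrier between 0.031 and 0.059 m and y of pin_tip in the frame of carrier above 0.058 m and y of pin_root in the frame of carrier below -0.045 m), for 0.2 s.
At the end, for the whole second after the job is handed in: Tight bottles stand upright (0.15 rad) at rest on the carrier's floor, loose ones in the tray, caps still turned (loose over 0.2 rad, tight 0.05); the pin runs through both eyelet holes, tip 5 mm+ beyond the far eyelet's outer face, handle outside the near one; all at rest (all of step 1 and all of step 2 and linear speed of each of jar_a, jar_b, jar_c, jar_d, jar_e, jar_f, pin below 0.03 m/s); the robot touches nothing.
It fails at once if the beaker was moved by more than 3 cm or tipped (distance of beaker from where it was at the start of the episode above 0.03 m or angle between beaker's own z axis and vertical above 0.4 rad).
It fails at once if the flask was moved by more than 3 cm or tipped (distance of flask from where it was at the start of the episode above 0.03 m or angle between flask's own z axis and vertical above 0.4 rad).
It fails at once if the tipbox was moved by more than 3 cm or tipped (distance of tipbox from where it was at the start of the episode above 0.03 m or angle between tipbox's own z axis and vertical above 0.4 rad).
Of jar_a, jar_c, jar_f only 2 to 3 are there at a start; the rules pass over those that are not, and their reading is None.
Of jar_b, jar_d, jar_e only 2 to 3 are there at a start; the rules pass over those that are not, and their reading is None.
At some moment in a run one of jar_a, jar_b, jar_c, jar_d, jar_e, jar_f, pin may be knocked a few centimetres aside while the robot is not near it.
It also fails if it takes over 210 s, if anything falls off the work surface, if the arm or the gripper's body presses on something with over 40 N, if the wrist force passes 120 N, or if a joint passes its speed limit or range.

### The arm

A 7-joint arm with a two-finger parallel gripper is mounted at the origin on the work surface. World frame = base frame: x ahead of the robot, y to its left, z up, the work surface at z = 0. Lengths are in m, angles in rad, forces in N, time in s.
With the tool pointing down it reaches from about 0.425 to 1.025 m from the base axis. Payload 9.4 kg.
Tool frame: the origin (TCP) lies midway between the tips of the shut fingers; the grasp point (between the pads) lies 19 mm behind it (grip_depth is the distance from the TCP to the grasp point, in m); z points along the fingers, y is the line along which they close (so a half turn about z gives the same grasp; the last joint's range is limited). The gripper opens to 93 mm and grips with 3 to 60 N. Pads are 15 mm wide; open, the fingers measure 128 mm over their backs; the gripper's body (75 mm by 188 mm) begins 65 mm behind the grasp point.
Start: joints at [-1.186, 0.599, -0.003, 1.599, 0.002, 0.943, -0.08], TCP at [0.323, 0.649, 0.195] pointing down, gripper open.
Joint ranges: [-2.57, 2.57], [-0.35, 1.97], [-1.29, 1.29], [0.11, 2.56], [-1.05, 4.19], [0.11, 1.86], [-2.63, 2.63]. Speed limits (rad/s): [2.22, 2.22, 3.01, 3.01, 3.14, 3.14, 3.14].

### API

Orientations are given as a unit quaternion [x, y, z, w].
In Python, from cell import * gives the robot as it stands. The module is installed in compiled form; this text tells all that it offers.
- The arm moves only by the tool carry_out, never from a script. Its argument "increments" is a list of rows, each an object with "slide": the shift along the tool's x, y, z in units of 50 mm (1.0 is 50 mm), a list of three; "delta_rot": the turn, a rotation vector about the tool's x, y, z in units of 5 degrees (1.0 is 5 degrees), a list of three. In form: [{"slide": [dx, dy, dz], "delta_rot": [rx, ry, rz]}, ...]. A call has 1 to 10 rows; each row shifts and turns the commanded pose from where the row before left it, along the tool's axes as they then stand; what a row does not reach is not made up. A row lasts 1/10 s, in which the tool goes at most 50 mm and 8.59 degrees, less where a joint would pass 70% of its speed; a pose out of reach is approached as far as the arm can. A call is refused whole if a number of a shift passes 1 or a number of a turn 1, either way. A call with a gripper value outside its range is refused whole. "grip" is the closure, from 0 (fully open) to 1 (shut), set as the call begins (left out, the last holds). The fingers move at their own pace and stop on an object; the grip force is fixed at half the most. Time passes only in rows, so rows that do not move let the fingers close. It gives the time, the measured TCP pose, the force, the opening and the grip force at its end, in the units of the state.
- sense(): the state, without advancing time (a new reading comes with each control period).
- capture(name): name is "side" or "top"; returns a dict with "image" (384x512x3 uint8, red, green, blue), "camera_matrix" (3x3 intrinsics, pixels), "xyz" and "attitude" of the camera in the world. Camera axes: x right, y up, looking along -z (the intrinsics and any distortion apply to the point x, -y, -z); pixel columns grow to the right and rows downward; lengths in m; the calibration is good to about 2 mm. A picture is of the moment at which its call begins. There is no depth.
- close_job(): hands the job in; it is judged then, once.
The state is a dict: "time_s": time; "joints": joint angles; "qd": joint speeds; "joint_torque": joint torques, N m; "tcp_pos": TCP position; "orientation": TCP orientation; "contact_force": force on the tool from outside, world axes, zero at the start; "ft_torque": the same for the moment, N m; "gripper_width": finger opening in m; "grasp_force": force on a finger pad.
Only numpy, scipy, OpenCV 4.12 (cv2) and the standard library are available. Lean on these libraries where they do the work, as an engineer would, in place of code of your own. Each camera call takes 0.05 s, during which the arm holds its last target. There are 200 camera calls.

## Working session

There is one attempt and no reset: what is moved stays moved. The work goes in short steps, Python scripts to look and compute and a tool call to move; the robot and the scene stay as the last step left them, time stands still between calls to the robot, and variables do not carry over. Pictures are saved under pics/ and viewed, at most 14 in all, crops included, and the job is handed in when it is done.

Besides the shell and the picture viewer there is one more tool, called after ">>>" as name([rows], argument=value, ...), one row to a line, values as JSON. carry_out: Moves the arm, as the interface text tells. Its arguments: {"type":"object","properties":{"increments":{"type":"array","items":{"type":"object","properties":{"slide":{"type":"array","items":{"type":"number"}},"delta_rot":{"type":"array","items":{"type":"number"}}}}},"grip":{"type":"number"}},"required":["increments"]}

```bash
mkdir -p pics; python3 - <<'E'
from cell import *
import cv2
s=sense(); print({k:s[k] for k in s})
for n in("top","side"):
    c=capture(n); cv2.imwrite(f"pics/{n}0.png",cv2.resize(c["image"][:,:,::-1],(800,600),interpolation=cv2.INTER_CUBIC)); print(n,{k:c[k] for k in c if k!="image"})
E
```

```text
{'time_s': 0.0, 'joints': array([-1.1856919 ,  0.6001345 , -0.00254885,  1.60009558,  0.00181009,
        0.9428738 , -0.07982984]), 'qd': array([ 1.13161457e-03, -1.04603884e-03, -3.59472000e-04, -5.88968916e-05,
        1.59153339e-03,  1.18148297e-03, -8.91102309e-04]), 'joint_torque': array([ 3.08280352e-03, -7.65084314e+01,  1.49901800e+00, -2.52336717e+01,
       -5.22823830e-02,  1.70075591e-02,  1.75381801e-04]), 'tcp_pos': array([0.32282879, 0.64860133, 0.19396538]), 'orientation': array([ 2.28836753e-01,  9.73464520e-01, -7.47673500e-04, -1.01801277e-04]), 'contact_force': array([ 0.0141794 , -0.3470482 , -0.57626194]), 'ft_torque': array([-0.00088398,  0.02355514,  0.03628971]), 'grasp_force': 0.0, 'gripper_width': 0.09332026572724943}
top {'camera_matrix': array([[390.81543763,   0.        , 257.04606565],
       [  0.        , 390.81543763, 190.59248304],
       [  0.        ,   0.        ,   1.        ]]), 'xyz': array([ 0.32736283, -0.06034938,  1.32954853]), 'attitude': array([-0.05062349,  0.06023597,  0.70498732, -0.70484166])}
side {'camera_matrix': array([[394.89237802,   0.        , 258.57471924],
       [  0.        , 394.89237802, 191.1311623 ],
       [  0.        ,   0.        ,   1.        ]]), 'xyz': array([0.3659549 , 0.99742902, 0.67742538]), 'attitude': array([-0.03757685,  0.49932342,  0.86256425, -0.07243634])}
```

View pics/top0.png

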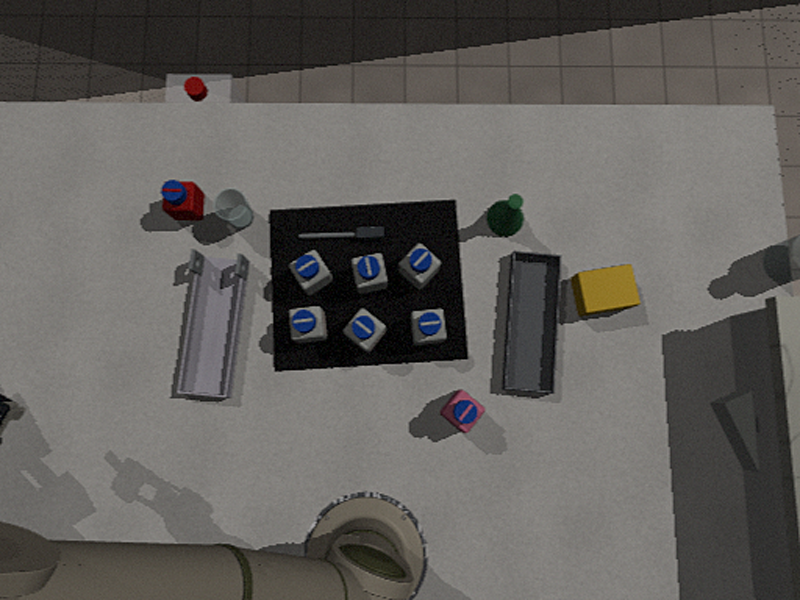

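View pics/side0.png

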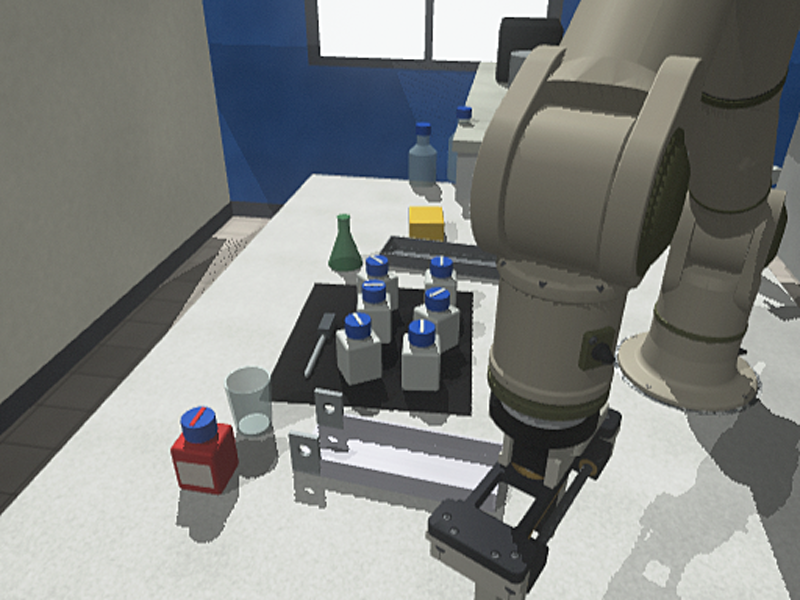

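```bash
cat > h.py <<'E'
import numpy as np, cv2
from scipy.spatial.transform import Rotation as R
from cell import *
def ray(c,u,v):
    K=c["camera_matrix"]; d=np.array([(u-K[0,2])/K[0,0],-(v-K[1,2])/K[1,1],-1.])
    return R.from_quat(c["attitude"]).apply(d)
def pw(c,u,v,z):
    d=ray(c,u,v); p=np.array(c["xyz"]); return (p+d*(z-p[2])/d[2])[:2]
def wp(c,P):
    q=R.from_quat(c["attitude"]).inv().apply(np.atleast_2d(P)-c["xyz"]); K=c["camera_matrix"]
    return np.c_[K[0,2]-K[0,0]*q[:,0]/q[:,2], K[1,2]+K[1,1]*q[:,1]/q[:,2]]
def caps(c,z=.105):
    h=cv2.cvtColor(c["image"],cv2.COLOR_RGB2HSV)
    m=cv2.inRange(h,(105,120,50),(125,255,255))
    cs,_=cv2.findContours(m,cv2.RETR_EXTERNAL,cv2.CHAIN_APPROX_NONE); o=[]
    for k in cs:
        k=cv2.convexHull(k)
        if cv2.contourArea(k)<60: continue
        M=cv2.moments(k); u,v=M["m10"]/M["m00"],M["m01"]/M["m00"]; o.append((u,v,*pw(c,u,v,z)))
    return np.array(o)
def crop(c,x0,y0,w,h,s,f):
    cv2.imwrite(f,cv2.resize(c["image"][y0:y0+h,x0:x0+w,::-1],None,fx=s,fy=s,interpolation=cv2.INTER_CUBIC))
def yaw(s=None):
    s=s or sense(); M=R.from_quat(s["orientation"]).as_matrix(); return np.degrees(np.arctan2(M[1,1],M[0,1]))
def go(x,y,z=None):  # tool-frame slide (mm) to a target
    s=sense(); M=R.from_quat(s["orientation"]).as_matrix(); p=s["tcp_pos"]; t=np.array([x,y,p[2] if z is None else z])
    return M.T@(t-p)*1000
E
python3 - <<'E'
from h import *
c=capture("top"); print(caps(c).round(3))
crop(c,165,122,140,118,5,"pics/m1.png"); crop(c,95,150,280,115,2.8,"pics/ct.png")
for n,z,l in(("tray",.034,[(512,254),(560,256),(553,395),(505,393)]),("car",.034,[(196,262),(246,264),(228,398),(174,396)]),("pin",.009,[(299,235),(357,233),(384,232)])):
    print(n,[pw(c,u/1.5625,v/1.5625,z).round(3).tolist() for u,v in l])
E
```

```text
[[ 2.97236e+02  2.63141e+02  2.95000e-01 -2.01000e-01]
 [ 2.32258e+02  2.08928e+02  4.63000e-01  1.00000e-03]
 [ 2.74631e+02  2.06499e+02  4.70000e-01 -1.33000e-01]
 [ 1.94093e+02  2.05052e+02  4.75000e-01  1.21000e-01]
 [ 2.35421e+02  1.70373e+02  5.87000e-01 -8.00000e-03]
 [ 1.96087e+02  1.69625e+02  5.89000e-01  1.17000e-01]
 [ 2.68792e+02  1.65622e+02  6.02000e-01 -1.15000e-01]
 [ 1.10624e+02  1.21922e+02  7.46000e-01  3.98000e-01]]
tray [[0.629, -0.319], [0.625, -0.423], [0.326, -0.396], [0.33, -0.295]]
car [[0.61, 0.366], [0.606, 0.258], [0.32, 0.284], [0.325, 0.397]]
pin [[0.677, 0.149], [0.682, 0.021], [0.685, -0.039]]
```

View pics/m1.png

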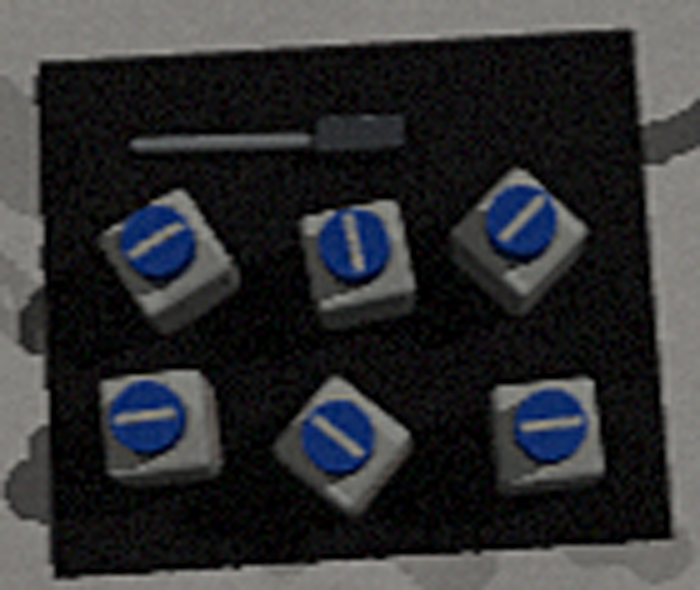

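View pics/ct.png

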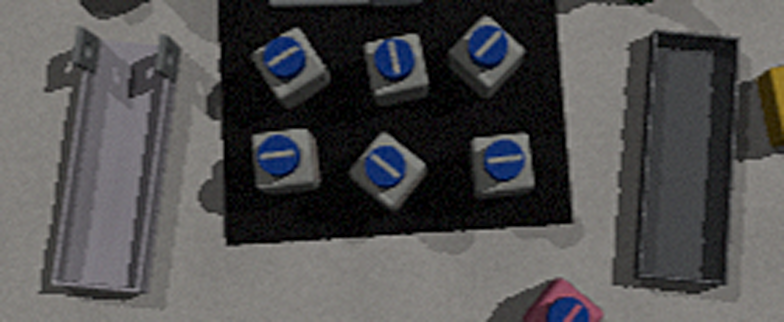

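>>> carry_out([
  {"slide":[-0.67,-0.73,0]},
  {"slide":[-0.67,-0.73,0]},
  {"slide":[-0.67,-0.73,0]},
  {"slide":[-0.67,-0.73,0]},
  {"slide":[-0.67,-0.73,0]},
  {"slide":[-0.67,-0.73,0]},
  {"slide":[-0.67,-0.73,0]},
  {"slide":[-0.67,-0.73,0]},
  {"slide":[-0.67,-0.73,0]},
  {"slide":[-0.67,-0.73,0]},
])

```text
validation failed for argument at $.in...
```

>>> carry_out([
  {"slide":[-0.67,-0.73,0]},
  {"delta_rot":[0,0,1]},
  {"delta_rot":[0,0,1]},
  {"delta_rot":[0,0,1]},
  {"delta_rot":[0,0,1]},
  {"delta_rot":[0,0,1]},
  {"delta_rot":[0,0,1]},
  {"delta_rot":[0,0,1]},
  {"delta_rot":[0,0,1]},
  {"delta_rot":[0,0,1]},
])

```text
validation failed for argument at $.in...
```

>>> carry_out([
  {"delta_rot":[0,0,1]},
  {"delta_rot":[0,0,1]},
  {"delta_rot":[0,0,1]},
  {"delta_rot":[0,0,1]},
  {"delta_rot":[0,0,1]},
  {"delta_rot":[0,0,1]},
  {"delta_rot":[0,0,1]},
  {"delta_rot":[0,0,1]},
  {},
  {},
])

```text
validation failed for argument at $.in...
```

```bash
python3 - <<'E'
from h import *
s=sense(); print(s["time_s"],s["joints"].round(2),s["tcp_pos"],yaw(s),go(.475,.121,.089).round(1))
c=capture("side")
cv2.imwrite("pics/s1.png",cv2.resize(c["image"][:,:,::-1],(800,600)))
E
```

```text
0.15 [-1.19  0.6  -0.    1.6   0.    0.94 -0.08] [0.32288076 0.64870868 0.19415824] 63.54484481630559 [-371.3 -404.6  105.7]
```

View pics/s1.png

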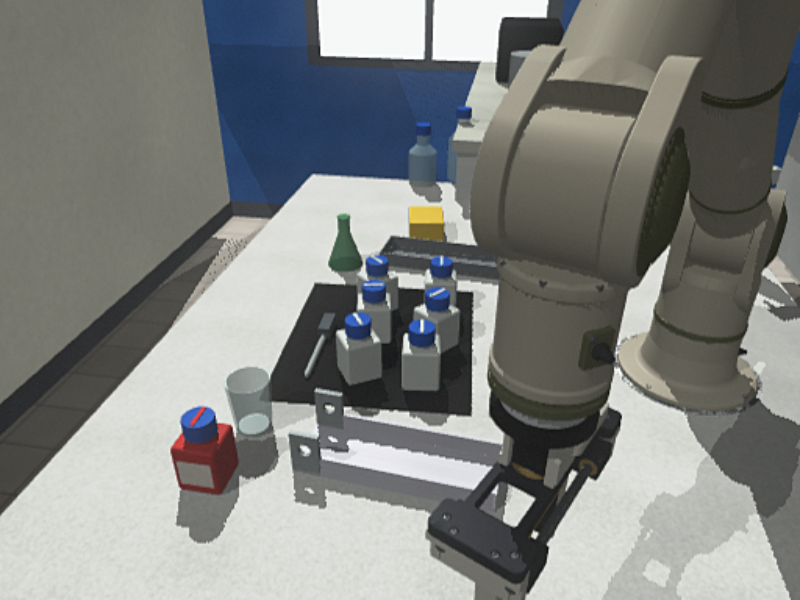

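The arm has not moved; the call was refused, probably because every row needs both fields.

>>> carry_out([
  {"slide":[-0.67,-0.73,0],"delta_rot":[0,0,0]},
  {"slide":[-0.67,-0.73,0],"delta_rot":[0,0,0]},
  {"slide":[-0.67,-0.73,0],"delta_rot":[0,0,0]},
  {"slide":[-0.67,-0.73,0],"delta_rot":[0,0,0]},
  {"slide":[-0.67,-0.73,0],"delta_rot":[0,0,0]},
  {"slide":[-0.67,-0.73,0],"delta_rot":[0,0,0]},
  {"slide":[-0.67,-0.73,0],"delta_rot":[0,0,0]},
  {"slide":[-0.67,-0.73,0],"delta_rot":[0,0,0]},
  {"slide":[-0.67,-0.73,0],"delta_rot":[0,0,0]},
  {"slide":[-0.67,-0.73,0],"delta_rot":[0,0,0]},
])

```text
time_s: 1.2
tcp_pos: [0.4606, 0.1711, 0.195]
orientation: [0.229, 0.973, 0.0, 0.0]
contact_force: [0.2, 0.3, -0.6]
gripper_width: 0.0927
grasp_force: 0.0
```

>>> carry_out([
  {"slide":[-0.67,-0.73,0],"delta_rot":[0,0,0]},
  {"slide":[0,0,0],"delta_rot":[0,0,1]},
  {"slide":[0,0,0],"delta_rot":[0,0,1]},
  {"slide":[0,0,0],"delta_rot":[0,0,1]},
  {"slide":[0,0,0],"delta_rot":[0,0,1]},
  {"slide":[0,0,0],"delta_rot":[0,0,1]},
  {"slide":[0,0,0],"delta_rot":[0,0,1]},
  {"slide":[0,0,0],"delta_rot":[0,0,1]},
  {"slide":[0,0,0],"delta_rot":[0,0,1]},
  {"slide":[0,0,0],"delta_rot":[0,0,1]},
])

```text
time_s: 2.2
tcp_pos: [0.474, 0.1254, 0.1949]
orientation: [0.585, 0.811, 0.0, 0.0]
contact_force: [-0.7, 0.5, -0.4]
gripper_width: 0.0929
grasp_force: 0.0
```

>>> carry_out([
  {"slide":[0,0,0],"delta_rot":[0,0,1]},
  {"slide":[0,0,0],"delta_rot":[0,0,1]},
  {"slide":[0,0,0],"delta_rot":[0,0,1]},
  {"slide":[0,0,0],"delta_rot":[0,0,1]},
  {"slide":[0,0,0],"delta_rot":[0,0,1]},
  {"slide":[0,0,0],"delta_rot":[0,0,1]},
  {"slide":[0,0,0],"delta_rot":[0,0,1]},
  {"slide":[0,0,0],"delta_rot":[0,0,1]},
  {"slide":[0,0,0],"delta_rot":[0,0,0]},
])

```text
time_s: 3.1
tcp_pos: [0.474, 0.1256, 0.1948]
orientation: [0.827, 0.563, -0.0, 0.0]
contact_force: [0.2, -0.2, -0.0]
gripper_width: 0.0933
grasp_force: 0.0
```

```bash
python3 - <<'E'
from h import *
s=sense(); print(s["time_s"],s["joints"].round(2),s["tcp_pos"],yaw(s),go(.475,.121,.089).round(1))
E
```

```text
3.1 [-0.7   0.34  0.43  2.14 -0.22  0.7  -0.5 ] [0.47398327 0.12555155 0.1948081 ] -21.518124460156184 [ -3.8   2.6 105.8]
```

>>> carry_out([
  {"slide":[-0.08,0.05,0.7],"delta_rot":[0,0,0]},
  {"slide":[0,0,0.7],"delta_rot":[0,0,0]},
  {"slide":[0,0,0.7],"delta_rot":[0,0,0]},
  {"slide":[0,0,0],"delta_rot":[0,0,0]},
])

```text
time_s: 3.5
tcp_pos: [0.4728, 0.1202, 0.0869]
orientation: [0.826, 0.564, -0.003, -0.001]
contact_force: [0.3, 1.1, -0.5]
gripper_width: 0.0929
grasp_force: 0.0
```

>>> carry_out([
  {"slide":[0,0,0],"delta_rot":[0,0,0]},
  {"slide":[0,0,0],"delta_rot":[0,0,0]},
  {"slide":[0,0,0],"delta_rot":[0,0,0]},
  {"slide":[0,0,0],"delta_rot":[0,0,0]},
  {"slide":[0,0,0],"delta_rot":[0,0,0]},
], grip=1)

```text
time_s: 4.0
tcp_pos: [0.4752, 0.1211, 0.0906]
orientation: [0.826, 0.563, 0.001, 0.0]
contact_force: [0.9, 0.2, 0.4]
gripper_width: 0.0577
grasp_force: 0.0
```

>>> carry_out([
  {"slide":[0,0,0],"delta_rot":[0,0,-1]},
  {"slide":[0,0,0],"delta_rot":[0,0,-1]},
  {"slide":[0,0,0],"delta_rot":[0,0,-1]},
  {"slide":[0,0,0],"delta_rot":[0,0,-1]},
  {"slide":[0,0,0],"delta_rot":[0,0,-1]},
  {"slide":[0,0,0],"delta_rot":[0,0,-1]},
  {"slide":[0,0,0],"delta_rot":[0,0,-1]},
  {"slide":[0,0,0],"delta_rot":[0,0,-1]},
  {"slide":[0,0,0],"delta_rot":[0,0,-1]},
  {"slide":[0,0,0],"delta_rot":[0,0,-1]},
])

```text
time_s: 5.0
tcp_pos: [0.4742, 0.1207, 0.09]
orientation: [0.509, 0.861, -0.0, -0.0]
contact_force: [-2.9, 1.0, 1.1]
gripper_width: 0.0447
grasp_force: 30.0
```

```bash
python3 - <<'E'
from h import *
s=sense(); print(s["time_s"],s["tcp_pos"],yaw(s),s["ft_torque"],s["contact_force"],s["gripper_width"],s["grasp_force"])
E
```

```text
5.0 [0.47417656 0.12072657 0.09003489] 28.756048308093526 [-0.09208601  0.67915243 -0.11100772] [-2.86257558  0.96967524  1.08652451] 0.04469624023914672 29.9965962767601
```

>>> carry_out([
  {"slide":[0,0,0],"delta_rot":[0,0,-1]},
  {"slide":[0,0,0],"delta_rot":[0,0,-1]},
  {"slide":[0,0,0],"delta_rot":[0,0,-1]},
  {"slide":[0,0,0],"delta_rot":[0,0,0]},
])

```text
time_s: 5.4
tcp_pos: [0.4744, 0.1205, 0.09]
orientation: [0.394, 0.919, -0.0, -0.0]
contact_force: [-1.9, -0.9, 2.3]
gripper_width: 0.0445
grasp_force: 30.0
```

>>> carry_out([
  {"slide":[0,0,0],"delta_rot":[0,0,0]},
  {"slide":[0,0,0],"delta_rot":[0,0,0]},
  {"slide":[0,0,0],"delta_rot":[0,0,0]},
  {"slide":[0,0,0],"delta_rot":[0,0,0]},
  {"slide":[0,0,-0.8],"delta_rot":[0,0,0]},
  {"slide":[0,0,-0.8],"delta_rot":[0,0,1]},
  {"slide":[0,0,0],"delta_rot":[0,0,1]},
  {"slide":[0,0,0],"delta_rot":[0,0,1]},
  {"slide":[0,0,0],"delta_rot":[0,0,1]},
  {"slide":[0,0,0],"delta_rot":[0,0,1]},
], grip=0.2)

```text
time_s: 6.4
tcp_pos: [0.475, 0.1209, 0.17]
orientation: [0.586, 0.811, 0.0, 0.0]
contact_force: [-0.4, 0.1, -0.9]
gripper_width: 0.0745
grasp_force: 0.0
```

>>> carry_out([
  {"slide":[0,0,0],"delta_rot":[0,0,1]},
  {"slide":[0,0,0],"delta_rot":[0,0,1]},
  {"slide":[0,0,0],"delta_rot":[0,0,1]},
  {"slide":[0,0,0],"delta_rot":[0,0,1]},
  {"slide":[0,0,0],"delta_rot":[0,0,1]},
  {"slide":[0,0,0],"delta_rot":[0,0,1]},
  {"slide":[0,0,0],"delta_rot":[0,0,1]},
  {"slide":[0,0,0],"delta_rot":[0,0,1]},
  {"slide":[0,0,0],"delta_rot":[0,0,0]},
])

```text
time_s: 7.3
tcp_pos: [0.4749, 0.1209, 0.1698]
orientation: [0.827, 0.563, -0.0, 0.0]
contact_force: [-0.3, 0.3, -0.1]
gripper_width: 0.0743
grasp_force: 0.0
```

```bash
python3 - <<'E'
from h import *
s=sense(); print(s["time_s"],s["joints"].round(2),s["tcp_pos"],s["gripper_width"],yaw(s))
for t in((.463,.001),(.470,-.133),(.602,-.115),(.587,-.008),(.589,.117)): print(go(*t,.09).round(1))
E
```

```text
7.3 [-0.6   0.37  0.31  2.17 -0.19  0.63 -0.53] [0.47490872 0.12094207 0.16978767] 0.0743317808669256 -21.53689581413042
[-115.9   32.9   79.8]
[-238.    88.6   79.8]
[-172.8  204.8   79.8]
[-78.8 151.6  79.8]
[ 38.2 107.6  79.8]
```

>>> carry_out([
  {"slide":[-0.77,0.22,0],"delta_rot":[0,0,0]},
  {"slide":[-0.77,0.22,0],"delta_rot":[0,0,0]},
  {"slide":[-0.77,0.22,0],"delta_rot":[0,0,0]},
  {"slide":[0,0,0.8],"delta_rot":[0,0,0]},
  {"slide":[0,0,0.8],"delta_rot":[0,0,0]},
  {"slide":[0,0,0],"delta_rot":[0,0,0]},
])

```text
time_s: 7.9
tcp_pos: [0.4612, 0.0008, 0.0867]
orientation: [0.826, 0.564, -0.003, -0.001]
contact_force: [-0.9, -0.0, 0.4]
gripper_width: 0.0741
grasp_force: 0.0
```

>>> carry_out([
  {"slide":[0,0,0],"delta_rot":[0,0,0]},
  {"slide":[0,0,0],"delta_rot":[0,0,0]},
  {"slide":[0,0,0],"delta_rot":[0,0,0]},
  {"slide":[0,0,0],"delta_rot":[0,0,0]},
  {"slide":[0,0,0],"delta_rot":[0,0,0]},
  {"slide":[0,0,0],"delta_rot":[0,0,-1]},
  {"slide":[0,0,0],"delta_rot":[0,0,-1]},
  {"slide":[0,0,0],"delta_rot":[0,0,-1]},
  {"slide":[0,0,0],"delta_rot":[0,0,-1]},
  {"slide":[0,0,0],"delta_rot":[0,0,-1]},
], grip=1)

```text
time_s: 8.9
tcp_pos: [0.4644, 0.0013, 0.0908]
orientation: [0.684, 0.73, 0.001, 0.001]
contact_force: [0.2, 0.7, 6.6]
gripper_width: 0.0441
grasp_force: 30.0
```

>>> carry_out([
  {"slide":[0,0,0],"delta_rot":[0,0,-1]},
  {"slide":[0,0,0],"delta_rot":[0,0,-1]},
  {"slide":[0,0,0],"delta_rot":[0,0,-1]},
  {"slide":[0,0,0],"delta_rot":[0,0,-1]},
  {"slide":[0,0,0],"delta_rot":[0,0,-1]},
  {"slide":[0,0,0],"delta_rot":[0,0,0]},
])

```text
time_s: 9.5
tcp_pos: [0.4645, 0.0013, 0.0908]
orientation: [0.51, 0.86, 0.001, 0.001]
contact_force: [0.1, -0.0, 7.1]
gripper_width: 0.0442
grasp_force: 30.0
```

>>> carry_out([
  {"slide":[0,0,0],"delta_rot":[0,0,0]},
  {"slide":[0,0,0],"delta_rot":[0,0,0]},
  {"slide":[0,0,0],"delta_rot":[0,0,0]},
  {"slide":[0,0,0],"delta_rot":[0,0,0]},
  {"slide":[0,0,-0.8],"delta_rot":[0,0,0]},
  {"slide":[0,0,-0.8],"delta_rot":[0,0,1]},
  {"slide":[0,0,0],"delta_rot":[0,0,1]},
  {"slide":[0,0,0],"delta_rot":[0,0,1]},
  {"slide":[0,0,0],"delta_rot":[0,0,1]},
  {"slide":[0,0,0],"delta_rot":[0,0,1]},
], grip=0.2)

```text
time_s: 10.5
tcp_pos: [0.4632, 0.0012, 0.1699]
orientation: [0.686, 0.727, 0.0, 0.0]
contact_force: [-0.5, -0.0, -0.3]
gripper_width: 0.075
grasp_force: 0.0
```

>>> carry_out([
  {"slide":[0,0,0],"delta_rot":[0,0,1]},
  {"slide":[0,0,0],"delta_rot":[0,0,1]},
  {"slide":[0,0,0],"delta_rot":[0,0,1]},
  {"slide":[0,0,0],"delta_rot":[0,0,1]},
  {"slide":[0,0,0],"delta_rot":[0,0,1]},
  {"slide":[0,0,0],"delta_rot":[0,0,0]},
])

```text
time_s: 11.1
tcp_pos: [0.4632, 0.0014, 0.1697]
orientation: [0.827, 0.563, -0.0, 0.0]
contact_force: [0.0, 0.4, 0.4]
gripper_width: 0.0743
grasp_force: 0.0
```

```bash
python3 - <<'E'
from h import *
s=sense(); print(s["time_s"],s["joints"].round(2),s["tcp_pos"],s["gripper_width"],yaw(s))
for t in((.470,-.133),(.602,-.115),(.587,-.008),(.589,.117)): print(go(*t,.09).round(1))
c=capture("top"); print(caps(c)[:,2:].round(3)); crop(c,165,122,140,118,5,"pics/m2.png")
E
```

```text
11.1 [-0.31  0.33  0.24  2.22 -0.13  0.6  -0.35] [0.46319423 0.00135503 0.16974508] 0.07432552765323687 -21.51539288161277
[-122.5   55.6   79.8]
[-57.3 171.8  79.7]
[ 36.7 118.6  79.7]
[153.8  74.6  79.7]
[[ 0.294 -0.202]
 [ 0.47  -0.132]
 [ 0.602 -0.115]
 [ 0.746  0.398]]
```

View pics/m2.png

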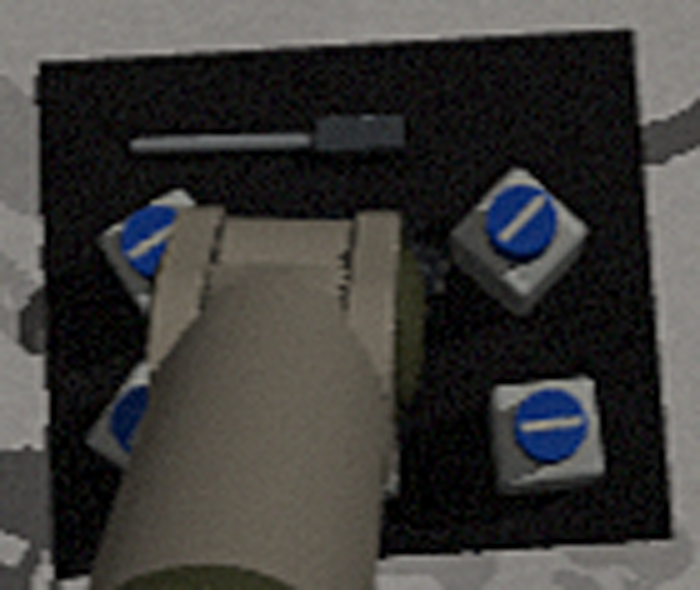

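>>> carry_out([
  {"slide":[-0.82,0.37,0],"delta_rot":[0,0,0]},
  {"slide":[-0.82,0.37,0],"delta_rot":[0,0,0]},
  {"slide":[-0.82,0.37,0],"delta_rot":[0,0,0]},
  {"slide":[0,0,0.8],"delta_rot":[0,0,0]},
  {"slide":[0,0,0.8],"delta_rot":[0,0,0]},
  {"slide":[0,0,0],"delta_rot":[0,0,0]},
])

```text
time_s: 11.75
tcp_pos: [0.4675, -0.1334, 0.0864]
orientation: [0.826, 0.564, -0.003, -0.002]
contact_force: [-0.4, -0.6, -0.3]
gripper_width: 0.0738
grasp_force: 0.0
```

>>> carry_out([
  {"slide":[0,0,0],"delta_rot":[0,0,0]},
  {"slide":[0,0,0],"delta_rot":[0,0,0]},
  {"slide":[0,0,0],"delta_rot":[0,0,0]},
  {"slide":[0,0,0],"delta_rot":[0,0,0]},
  {"slide":[0,0,0],"delta_rot":[0,0,0]},
  {"slide":[0,0,0],"delta_rot":[0,0,-1]},
  {"slide":[0,0,0],"delta_rot":[0,0,-1]},
  {"slide":[0,0,0],"delta_rot":[0,0,-1]},
  {"slide":[0,0,0],"delta_rot":[0,0,-1]},
  {"slide":[0,0,0],"delta_rot":[0,0,-1]},
], grip=1)

```text
time_s: 12.75
tcp_pos: [0.4712, -0.1337, 0.0909]
orientation: [0.684, 0.73, 0.001, 0.001]
contact_force: [-0.2, 0.1, 6.7]
gripper_width: 0.0439
grasp_force: 30.0
```

>>> carry_out([
  {"slide":[0,0,0],"delta_rot":[0,0,-1]},
  {"slide":[0,0,0],"delta_rot":[0,0,-1]},
  {"slide":[0,0,0],"delta_rot":[0,0,-1]},
  {"slide":[0,0,0],"delta_rot":[0,0,-1]},
  {"slide":[0,0,0],"delta_rot":[0,0,-1]},
  {"slide":[0,0,0],"delta_rot":[0,0,0]},
])

```text
time_s: 13.35
tcp_pos: [0.4712, -0.1338, 0.0909]
orientation: [0.51, 0.86, 0.001, 0.001]
contact_force: [0.6, 0.0, 6.7]
gripper_width: 0.0444
grasp_force: 30.0
```

>>> carry_out([
  {"slide":[0,0,0],"delta_rot":[0,0,0]},
  {"slide":[0,0,0],"delta_rot":[0,0,0]},
  {"slide":[0,0,0],"delta_rot":[0,0,0]},
  {"slide":[0,0,0],"delta_rot":[0,0,0]},
  {"slide":[0,0,-0.8],"delta_rot":[0,0,0]},
  {"slide":[0,0,-0.8],"delta_rot":[0,0,1]},
  {"slide":[0,0,0],"delta_rot":[0,0,1]},
  {"slide":[0,0,0],"delta_rot":[0,0,1]},
  {"slide":[0,0,0],"delta_rot":[0,0,1]},
  {"slide":[0,0,0],"delta_rot":[0,0,1]},
], grip=0.2)

```text
time_s: 14.35
tcp_pos: [0.4699, -0.1335, 0.1699]
orientation: [0.686, 0.727, -0.0, 0.0]
contact_force: [1.1, 0.4, 0.1]
gripper_width: 0.074
grasp_force: 0.0
```

>>> carry_out([
  {"slide":[0,0,0],"delta_rot":[0,0,1]},
  {"slide":[0,0,0],"delta_rot":[0,0,1]},
  {"slide":[0,0,0],"delta_rot":[0,0,1]},
  {"slide":[0,0,0],"delta_rot":[0,0,1]},
  {"slide":[0,0,0],"delta_rot":[0,0,1]},
  {"slide":[0,0,0],"delta_rot":[0,0,0]},
])

```text
time_s: 14.95
tcp_pos: [0.4699, -0.1334, 0.1697]
orientation: [0.827, 0.563, -0.0, -0.0]
contact_force: [0.1, 0.8, -0.3]
gripper_width: 0.074
grasp_force: 0.0
```

```bash
python3 - <<'E'
from h import *
s=sense(); print(s["time_s"],s["joints"].round(2),s["tcp_pos"],s["gripper_width"],yaw(s))
c=capture("top"); print(caps(c)[:,2:].round(3)); crop(c,165,122,140,118,5,"pics/m3.png")
for t in((.602,-.115),(.587,-.008),(.589,.117)): print(go(*t,.09).round(1))
E
```

```text
14.95 [ 0.04  0.36  0.16  2.16 -0.1   0.63 -0.11] [ 0.46994359 -0.13336708  0.1697376 ] 0.07399911762576024 -21.517125106698806
[[0.472 0.121]
 [0.559 0.   ]
 [0.589 0.117]
 [0.746 0.398]]
[ 65.2 116.3  79.7]
[159.4  63.4  79.7]
[276.6  19.8  79.7]
```

>>> carry_out([
  {"slide":[0.43,0.78,0],"delta_rot":[0,0,0]},
  {"slide":[0.43,0.78,0],"delta_rot":[0,0,0]},
  {"slide":[0.44,0.77,0],"delta_rot":[0,0,0]},
  {"slide":[0,0,0.8],"delta_rot":[0,0,0]},
  {"slide":[0,0,0.8],"delta_rot":[0,0,0]},
  {"slide":[0,0,0],"delta_rot":[0,0,0]},
])

```text
time_s: 15.6
tcp_pos: [0.5991, -0.1148, 0.0853]
orientation: [0.826, 0.564, -0.003, -0.003]
contact_force: [-0.2, 0.1, 0.1]
gripper_width: 0.0742
grasp_force: 0.0
```

>>> carry_out([
  {"slide":[0,0,0],"delta_rot":[0,0,0]},
  {"slide":[0,0,0],"delta_rot":[0,0,0]},
  {"slide":[0,0,0],"delta_rot":[0,0,0]},
  {"slide":[0,0,0],"delta_rot":[0,0,0]},
  {"slide":[0,0,0],"delta_rot":[0,0,0]},
  {"slide":[0,0,0],"delta_rot":[0,0,-1]},
  {"slide":[0,0,0],"delta_rot":[0,0,-1]},
  {"slide":[0,0,0],"delta_rot":[0,0,-1]},
  {"slide":[0,0,0],"delta_rot":[0,0,-1]},
  {"slide":[0,0,0],"delta_rot":[0,0,-1]},
], grip=1)

```text
time_s: 16.6
tcp_pos: [0.6029, -0.1156, 0.0911]
orientation: [0.684, 0.73, 0.001, 0.001]
contact_force: [-1.2, 0.9, 5.9]
gripper_width: 0.044
grasp_force: 30.0
```

>>> carry_out([
  {"slide":[0,0,0],"delta_rot":[0,0,-1]},
  {"slide":[0,0,0],"delta_rot":[0,0,-1]},
  {"slide":[0,0,0],"delta_rot":[0,0,-1]},
  {"slide":[0,0,0],"delta_rot":[0,0,-1]},
  {"slide":[0,0,0],"delta_rot":[0,0,-1]},
  {"slide":[0,0,0],"delta_rot":[0,0,0]},
])

```text
time_s: 17.2
tcp_pos: [0.6032, -0.1156, 0.091]
orientation: [0.51, 0.86, 0.001, 0.001]
contact_force: [-0.9, 1.4, 6.8]
gripper_width: 0.0439
grasp_force: 30.0
```

>>> carry_out([
  {"slide":[0,0,0],"delta_rot":[0,0,0]},
  {"slide":[0,0,0],"delta_rot":[0,0,0]},
  {"slide":[0,0,0],"delta_rot":[0,0,0]},
  {"slide":[0,0,0],"delta_rot":[0,0,0]},
  {"slide":[0,0,-0.8],"delta_rot":[0,0,0]},
  {"slide":[0,0,-0.8],"delta_rot":[0,0,1]},
  {"slide":[0,0,0],"delta_rot":[0,0,1]},
  {"slide":[0,0,0],"delta_rot":[0,0,1]},
  {"slide":[0,0,0],"delta_rot":[0,0,1]},
  {"slide":[0,0,0],"delta_rot":[0,0,1]},
], grip=0.2)

```text
time_s: 18.2
tcp_pos: [0.6022, -0.1157, 0.1699]
orientation: [0.686, 0.727, 0.0, 0.0]
contact_force: [0.8, 0.2, -0.5]
gripper_width: 0.0742
grasp_force: 0.0
```

>>> carry_out([
  {"slide":[0,0,0],"delta_rot":[0,0,1]},
  {"slide":[0,0,0],"delta_rot":[0,0,1]},
  {"slide":[0,0,0],"delta_rot":[0,0,1]},
  {"slide":[0,0,0],"delta_rot":[0,0,1]},
  {"slide":[0,0,0],"delta_rot":[0,0,1]},
  {"slide":[0,0,0],"delta_rot":[0,0,0]},
])

```text
time_s: 18.8
tcp_pos: [0.6022, -0.1155, 0.1697]
orientation: [0.827, 0.563, -0.0, 0.0]
contact_force: [-0.2, 0.9, 0.0]
gripper_width: 0.0743
grasp_force: 0.0
```

```bash
python3 - <<'E'
from h import *
s=sense(); print(s["time_s"],s["joints"].round(2),s["tcp_pos"],s["gripper_width"],yaw(s))
c=capture("top"); print(caps(c)[:,2:].round(3))
for t in((.587,-.008),(.589,.117)): print(go(*t,.09).round(1))
E
```

```text
18.8 [ 0.01  0.49  0.12  1.89 -0.08  0.76 -0.2 ] [ 0.60216069 -0.11549996  0.16970073] 0.07429614738352662 -21.525094424941823
[[ 0.294 -0.201]
 [ 0.473  0.122]
 [ 0.56   0.   ]
 [ 0.589  0.118]
 [ 0.746  0.397]]
[ 94.6 -53.2  79.7]
[211.7 -96.9  79.7]
```

```bash
python3 - <<'E'
from h import *
c=capture("top"); crop(c,165,122,140,118,5,"pics/m4.png")
E
```

```text
(no output)
```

View pics/m4.png

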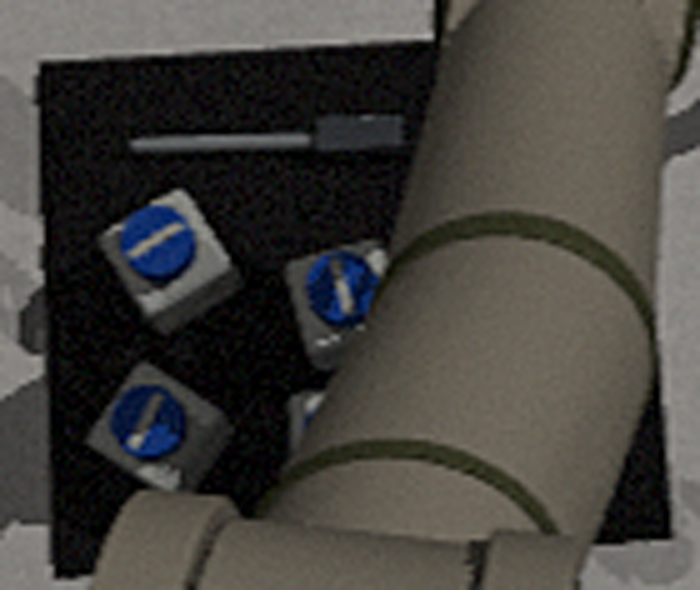

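>>> carry_out([
  {"slide":[0.61,-0.54,0],"delta_rot":[0,0,0]},
  {"slide":[0.61,-0.54,0],"delta_rot":[0,0,0]},
  {"slide":[0.62,-0.54,0],"delta_rot":[0,0,0]},
  {"slide":[0,0,0.8],"delta_rot":[0,0,0]},
  {"slide":[0,0,0.8],"delta_rot":[0,0,0]},
  {"slide":[0,0,0],"delta_rot":[0,0,0]},
])

```text
time_s: 19.5
tcp_pos: [0.5577, -0.0, 0.0862]
orientation: [0.826, 0.564, -0.003, -0.002]
contact_force: [0.2, 0.1, -0.8]
gripper_width: 0.0743
grasp_force: 0.0
```

>>> carry_out([
  {"slide":[0,0,0],"delta_rot":[0,0,0]},
  {"slide":[0,0,0],"delta_rot":[0,0,0]},
  {"slide":[0,0,0],"delta_rot":[0,0,0]},
  {"slide":[0,0,0],"delta_rot":[0,0,0]},
  {"slide":[0,0,0],"delta_rot":[0,0,0]},
  {"slide":[0,0,0],"delta_rot":[0,0,-1]},
  {"slide":[0,0,0],"delta_rot":[0,0,-1]},
  {"slide":[0,0,0],"delta_rot":[0,0,-1]},
  {"slide":[0,0,0],"delta_rot":[0,0,-1]},
  {"slide":[0,0,0],"delta_rot":[0,0,-1]},
], grip=1)

```text
time_s: 20.5
tcp_pos: [0.5608, -0.0001, 0.0908]
orientation: [0.683, 0.73, 0.0, 0.0]
contact_force: [-2.1, 1.7, 6.8]
gripper_width: 0.0444
grasp_force: 30.0
```

>>> carry_out([
  {"slide":[0,0,0],"delta_rot":[0,0,-1]},
  {"slide":[0,0,0],"delta_rot":[0,0,-1]},
  {"slide":[0,0,0],"delta_rot":[0,0,-1]},
  {"slide":[0,0,0],"delta_rot":[0,0,-1]},
  {"slide":[0,0,0],"delta_rot":[0,0,-1]},
  {"slide":[0,0,0],"delta_rot":[0,0,0]},
])

```text
time_s: 21.1
tcp_pos: [0.561, -0.0001, 0.0908]
orientation: [0.51, 0.86, 0.001, 0.001]
contact_force: [-2.5, 1.4, 6.5]
gripper_width: 0.0441
grasp_force: 30.0
```

>>> carry_out([
  {"slide":[0,0,0],"delta_rot":[0,0,0]},
  {"slide":[0,0,0],"delta_rot":[0,0,0]},
  {"slide":[0,0,0],"delta_rot":[0,0,0]},
  {"slide":[0,0,0],"delta_rot":[0,0,0]},
  {"slide":[0,0,-0.8],"delta_rot":[0,0,0]},
  {"slide":[0,0,-0.8],"delta_rot":[0,0,1]},
  {"slide":[0,0,0],"delta_rot":[0,0,1]},
  {"slide":[0,0,0],"delta_rot":[0,0,1]},
  {"slide":[0,0,0],"delta_rot":[0,0,1]},
  {"slide":[0,0,0],"delta_rot":[0,0,1]},
], grip=0.2)

```text
time_s: 22.1
tcp_pos: [0.5605, -0.0005, 0.17]
orientation: [0.686, 0.727, 0.0, 0.0]
contact_force: [-0.0, -0.0, -0.2]
gripper_width: 0.0747
grasp_force: 0.0
```

>>> carry_out([
  {"slide":[0,0,0],"delta_rot":[0,0,1]},
  {"slide":[0,0,0],"delta_rot":[0,0,1]},
  {"slide":[0,0,0],"delta_rot":[0,0,1]},
  {"slide":[0,0,0],"delta_rot":[0,0,1]},
  {"slide":[0,0,0],"delta_rot":[0,0,1]},
  {"slide":[0.8,-0.11,0],"delta_rot":[0,0,0]},
  {"slide":[0.8,-0.11,0],"delta_rot":[0,0,0]},
  {"slide":[0.8,-0.11,0],"delta_rot":[0,0,0]},
  {"slide":[0,0,0.8],"delta_rot":[0,0,0]},
  {"slide":[0,0,0.8],"delta_rot":[0,0,0]},
])

```text
time_s: 23.1
tcp_pos: [0.5902, 0.1196, 0.0897]
orientation: [0.826, 0.564, 0.002, 0.0]
contact_force: [0.9, -1.1, -1.0]
gripper_width: 0.0744
grasp_force: 0.0
```

>>> carry_out([
  {"slide":[0,0,0],"delta_rot":[0,0,0]},
  {"slide":[0,0,0],"delta_rot":[0,0,0]},
  {"slide":[0,0,0],"delta_rot":[0,0,0]},
  {"slide":[0,0,0],"delta_rot":[0,0,0]},
  {"slide":[0,0,0],"delta_rot":[0,0,0]},
  {"slide":[0,0,0],"delta_rot":[0,0,-1]},
  {"slide":[0,0,0],"delta_rot":[0,0,-1]},
  {"slide":[0,0,0],"delta_rot":[0,0,-1]},
  {"slide":[0,0,0],"delta_rot":[0,0,-1]},
  {"slide":[0,0,0],"delta_rot":[0,0,-1]},
], grip=1)

```text
time_s: 24.1
tcp_pos: [0.5897, 0.1177, 0.0915]
orientation: [0.684, 0.73, 0.001, 0.001]
contact_force: [-2.2, 0.0, 7.1]
gripper_width: 0.044
grasp_force: 30.0
```

>>> carry_out([
  {"slide":[0,0,0],"delta_rot":[0,0,-1]},
  {"slide":[0,0,0],"delta_rot":[0,0,-1]},
  {"slide":[0,0,0],"delta_rot":[0,0,-1]},
  {"slide":[0,0,0],"delta_rot":[0,0,-1]},
  {"slide":[0,0,0],"delta_rot":[0,0,-1]},
  {"slide":[0,0,0],"delta_rot":[0,0,0]},
])

```text
time_s: 24.7
tcp_pos: [0.5897, 0.1176, 0.0914]
orientation: [0.51, 0.86, 0.001, 0.001]
contact_force: [-2.5, 1.2, 6.5]
gripper_width: 0.0441
grasp_force: 30.0
```

>>> carry_out([
  {"slide":[0,0,0],"delta_rot":[0,0,0]},
  {"slide":[0,0,0],"delta_rot":[0,0,0]},
  {"slide":[0,0,0],"delta_rot":[0,0,0]},
  {"slide":[0,0,0],"delta_rot":[0,0,0]},
  {"slide":[0,0,-0.8],"delta_rot":[0,0,0]},
  {"slide":[0,0,-0.8],"delta_rot":[0,0,0]},
  {"slide":[0,0,-0.8],"delta_rot":[0,0,0]},
], grip=0.2)

```text
time_s: 25.4
tcp_pos: [0.5887, 0.1173, 0.211]
orientation: [0.511, 0.86, -0.0, -0.0]
contact_force: [1.1, -0.5, 0.2]
gripper_width: 0.0742
grasp_force: 0.0
```

```bash
python3 - <<'E'
from h import *
s=sense(); print(s["time_s"],s["joints"].round(2),s["tcp_pos"],s["gripper_width"],yaw(s),go(.46,.36).round(1))
E
```

```text
25.4 [-0.12  0.44 -0.24  1.87  0.14  0.85  0.07] [0.58874697 0.1172774  0.21098193] 0.07422704054576285 28.54643981650691 [2.747e+02 2.900e+00 1.000e-01]
```

>>> carry_out([
  {"slide":[1,0,0],"delta_rot":[0,0,0]},
  {"slide":[1,0,0],"delta_rot":[0,0,0]},
  {"slide":[1,0,0],"delta_rot":[0,0,0]},
  {"slide":[1,0,0],"delta_rot":[0,0,0]},
  {"slide":[1,0,0],"delta_rot":[0,0,0]},
  {"slide":[1,0,0],"delta_rot":[0,0,0]},
  {"slide":[0,0,0],"delta_rot":[0,0,0]},
])

```text
time_s: 26.1
tcp_pos: [0.4408, 0.3882, 0.2101]
orientation: [0.507, 0.862, 0.001, -0.002]
contact_force: [-0.8, -0.1, -0.1]
gripper_width: 0.0749
grasp_force: 0.0
```

```bash
python3 - <<'E'
from h import *
c=capture("top"); print(caps(c)[:,2:].round(3)); crop(c,165,122,140,118,5,"pics/m5.png")
import pickle; pickle.dump(c,open("c5.pkl","wb"))
E
```

```text
[[ 0.295 -0.201]
 [ 0.463  0.001]
 [ 0.47  -0.133]
 [ 0.472  0.121]
 [ 0.559 -0.   ]
 [ 0.589  0.117]
 [ 0.602 -0.115]
 [ 0.746  0.398]]
```

View pics/m5.png

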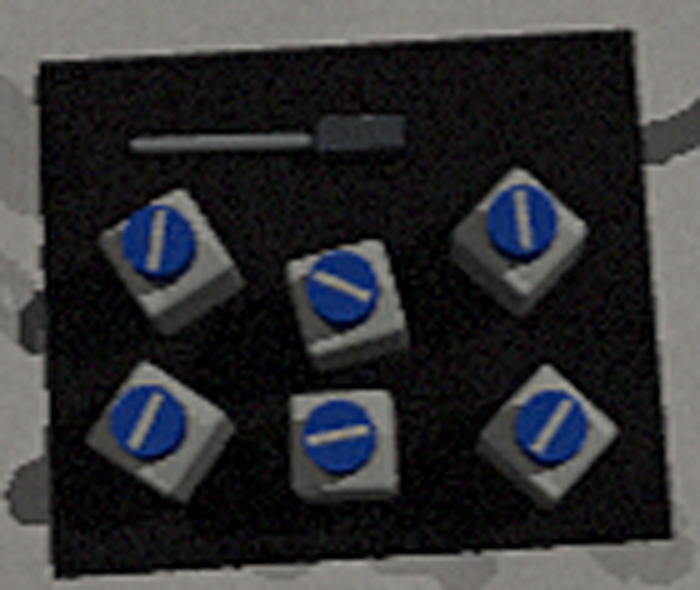

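```bash
cat > ov.py <<'E'
from h import *
import pickle
c=pickle.load(open("c5.pkl","rb"))
def frame(x,y,yawd):
    a=np.radians(yawd); Rm=np.array([[np.cos(a),-np.sin(a),0],[np.sin(a),np.cos(a),0],[0,0,1]])
    return lambda P:(np.atleast_2d(P)@Rm.T+[x,y,0])
CAR=(.472,.3275,-5.); TRAY=(.4775,-.358,-4.6)
def rect(a,b,c_,d,z): return np.array([[a,c_,z],[b,c_,z],[b,d,z],[a,d,z]])
E
python3 - <<'E'
from ov import *
ed={"TL":((182,190),(100,237)),"TM":((287,265),(378,240)),"TR":((452,235),(517,168)),"BL":((88,440),(148,363)),"BM":((291,391),(396,391)),"BR":((479,436),(546,366))}
for k,(a,b) in ed.items():
    p,q=[pw(c,(u+.5)/5-.5+165,(v+.5)/5-.5+122,.083) for u,v in(a,b)]; d=q-p
    print(k,np.degrees(np.arctan2(d[1],d[0]))%90,np.hypot(*d).round(3))
im=cv2.imread("pics/top0.png")
S=3.2
def view(box,polys):
    x0,y0,w,h=box; o=cv2.resize(im[y0:y0+h,x0:x0+w],None,fx=S,fy=S,interpolation=cv2.INTER_CUBIC)
    for P,col in polys:
        uv=wp(c,P); uv=((uv+.5)*1.5625-[x0,y0])*S
        cv2.polylines(o,[uv.round().astype(int).reshape(-1,1,2)],True,col,1)
    return o
f=frame(*CAR);g=frame(*TRAY);G=(0,255,0);Y=(0,255,255)
th=np.linspace(0,6.28,24)
eye=lambda y:np.c_[.128+.01*np.cos(th),np.full(24,y),.045+.01*np.sin(th)]
A=view((160,235,110,180),[(f(rect(-.15,.106,-.053,.053,.034)),G),(f(rect(-.146,.106,-.047,.047,.034)),Y)]+[(f(rect(.106,.15,a,b,.073)),G) for a,b in((-.053,-.045),(.045,.053))]+[(f(eye(-.049)),Y),(f(eye(.049)),Y)])
B=view((480,235,110,180),[(g(rect(-.15,.15,-.053,.053,.034)),G),(g(rect(-.146,.146,-.049,.049,.034)),Y),(g(rect(-.146,.146,-.049,.049,.004)),(255,0,255))])
cv2.imwrite("pics/ov1.png",np.hstack([A,B]))
E
```

```text
TL 30.887180835074787 0.061
TM 15.786779562062648 0.061
TR 46.50881067787454 0.062
BL 53.31670867301796 0.062
BM 0.031243429510013243 0.067
BR 46.32002681949417 0.063
```

View pics/ov1.png

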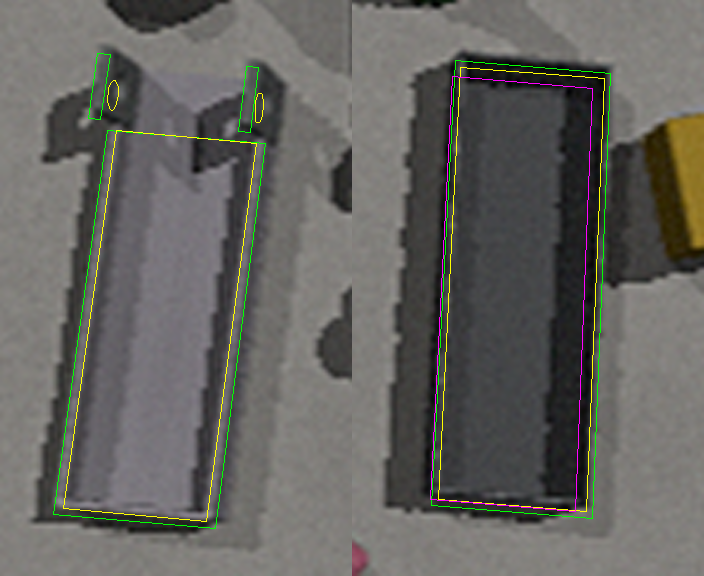

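```bash
python3 - <<'E'
from ov import *
cs=capture("side")
im=cv2.imread("pics/side0.png"); x0,y0,w,h=280,380,100,130
S=5; o=cv2.resize(im[y0:y0+h,x0:x0+w],None,fx=4,fy=4,interpolation=cv2.INTER_CUBIC); raw=o.copy()
im2=cv2.imread("pics/top0.png"); t=cv2.resize(im2[245:310,180:260],None,fx=4,fy=4,interpolation=cv2.INTER_CUBIC)
f=frame(*CAR); th=np.linspace(0,6.28,24)
E_=lambda y:np.c_[.128+.01*np.cos(th),np.full(24,y),.045+.01*np.sin(th)]
pl=lambda y:np.array([[.106,y,.034],[.106,y,.073],[.15,y,.073],[.15,y,0]])
for c_,I,xx,yy in((cs,o,x0,y0),(c,t,180,245)):
  for y in((.053,-.045) if I is o else (-.053,.045)):
    for P in(E_(y),pl(y)):
      uv=((wp(c_,f(P))+.5)*1.5625-.5-[xx,yy])*4
      cv2.polylines(I,[uv.round().astype(int).reshape(-1,1,2)],True,(0,255,0),1)
t=cv2.copyMakeBorder(t,0,520-260,0,0,cv2.BORDER_CONSTANT); t[260:]=cv2.resize(im2[245:310,180:260],None,fx=4,fy=4,interpolation=cv2.INTER_CUBIC)
cv2.imwrite("pics/ov2.png",np.hstack([o,t]))
E
```

```text
(no output)
```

View pics/ov2.png

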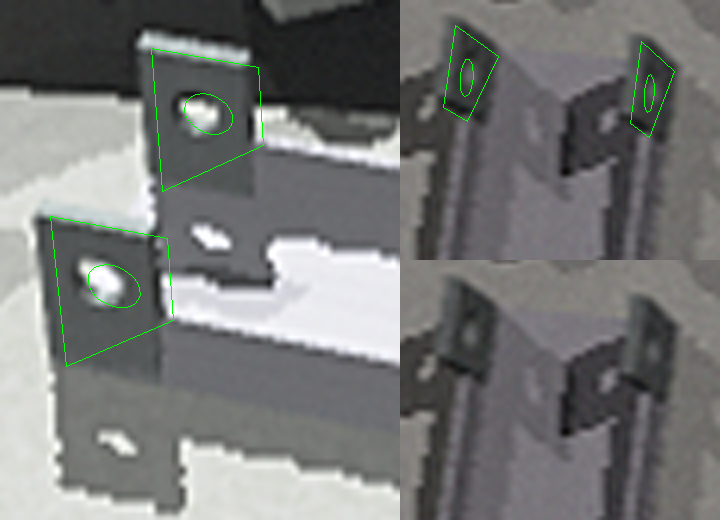

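```bash
sed -i 's/^CAR=.*/CAR=(.476,.3265,-5.5); TRAY=(.4775,-.358,-4.6)/' ov.py; cat >> ov.py <<'E'
def plan(*wps):
    s=sense(); p=s["tcp_pos"]; y=yaw(s); print("t",round(s["time_s"],2),"p",p.round(4),"yaw",round(y,1),"w",round(s["gripper_width"],4))
    for t in wps:  # (x,y,z,yaw): rotate first, then slide, in units
        dy=t[3]-y; a=np.radians(t[3]); Y=np.array([np.cos(a),np.sin(a),0]); X=np.array([-Y[1],Y[0],0]); d=np.array(t[:3])-p
        print("rz",round(-dy/5,2),"slide",np.round([d@X/.05,d@Y/.05,-d[2]/.05],2)); p=np.array(t[:3]); y=t[3]
def slot(F,x,z,y=0): return (*frame(*F)([x,y,0])[0][:2],z)
E
python3 - <<'E'
from ov import *
BL=(.4735,.1205)
plan((*BL,.18,53.3),(*BL,.046,53.3),(*BL,.18,53.3),(*slot(CAR,-.1,.18),84.5),(*slot(CAR,-.1,.05),84.5))
c_=c;print([pw(c_,505/1.5625,218/1.5625,.02),pw(c_,233/1.5625,222/1.5625,.0)])
E
```

```text
t 26.2 p [0.4448 0.3819 0.2096] yaw 28.7 w 0.0746
rz -4.92 slide [-3.58 -3.85  0.59]
rz -0.0 slide [0.   0.   2.68]
rz -0.0 slide [ 0.    0.   -2.68]
rz -6.24 slide [ 2.35  4.11 -0.  ]
rz -0.0 slide [0.  0.  2.6]
[array([ 0.71436654, -0.3083225 ]), array([0.70935001, 0.29895904])]
```

>>> carry_out([
  {"slide":[0,0,0],"delta_rot":[0,0,-1]},
  {"slide":[0,0,0],"delta_rot":[0,0,-1]},
  {"slide":[0,0,0],"delta_rot":[0,0,-1]},
  {"slide":[0,0,0],"delta_rot":[0,0,-1]},
  {"slide":[0,0,0],"delta_rot":[0,0,-0.9]},
  {"slide":[-0.6,-0.64,0.1],"delta_rot":[0,0,0]},
  {"slide":[-0.6,-0.64,0.1],"delta_rot":[0,0,0]},
  {"slide":[-0.6,-0.64,0.1],"delta_rot":[0,0,0]},
  {"slide":[-0.6,-0.64,0.1],"delta_rot":[0,0,0]},
  {"slide":[-0.6,-0.64,0.1],"delta_rot":[0,0,0]},
], grip=0.1)

```text
time_s: 27.2
tcp_pos: [0.4698, 0.1589, 0.1847]
orientation: [0.318, 0.948, -0.0, 0.0]
contact_force: [1.1, 0.1, 0.1]
gripper_width: 0.0836
grasp_force: 0.0
```

>>> carry_out([
  {"slide":[-0.58,-0.65,0.1],"delta_rot":[0,0,0]},
  {"slide":[0,0,0],"delta_rot":[0,0,0]},
  {"slide":[0,0,0],"delta_rot":[0,0,0]},
])

```text
time_s: 27.5
tcp_pos: [0.4734, 0.1168, 0.1798]
orientation: [0.319, 0.948, -0.0, 0.0]
contact_force: [-0.6, 0.8, -0.2]
gripper_width: 0.0836
grasp_force: 0.0
```

```bash
python3 - <<'E'
from ov import *
BL=(.4735,.1205)
plan((*BL,.046,53.3),(*BL,.18,53.3),(*slot(CAR,-.1,.18),84.5),(*slot(CAR,-.1,.05),84.5))
E
```

```text
t 27.5 p [0.4734 0.1168 0.1798] yaw 52.7 w 0.0836
rz -0.11 slide [0.04 0.06 2.68]
rz -0.0 slide [ 0.    0.   -2.68]
rz -6.24 slide [ 2.35  4.11 -0.  ]
rz -0.0 slide [0.  0.  2.6]
```

>>> carry_out([
  {"slide":[0.04,0.06,0.89],"delta_rot":[0,0,-0.1]},
  {"slide":[0,0,0.89],"delta_rot":[0,0,0]},
  {"slide":[0,0,0.9],"delta_rot":[0,0,0]},
  {"slide":[0,0,0],"delta_rot":[0,0,0]},
])

```text
time_s: 27.9
tcp_pos: [0.4705, 0.1233, 0.0417]
orientation: [0.312, 0.95, -0.002, -0.003]
contact_force: [-0.5, 0.1, 0.6]
gripper_width: 0.0842
grasp_force: 0.0
```

>>> carry_out([
  {"slide":[0,0,0],"delta_rot":[0,0,0]},
  {"slide":[0,0,0],"delta_rot":[0,0,0]},
  {"slide":[0,0,0],"delta_rot":[0,0,0]},
  {"slide":[0,0,0],"delta_rot":[0,0,0]},
  {"slide":[0,0,0],"delta_rot":[0,0,0]},
  {"slide":[0,0,-0.3],"delta_rot":[0,0,0]},
  {"slide":[0,0,-0.8],"delta_rot":[0,0,0]},
  {"slide":[0,0,-0.8],"delta_rot":[0,0,0]},
  {"slide":[0,0,-0.78],"delta_rot":[0,0,0]},
], grip=1)

```text
time_s: 28.8
tcp_pos: [0.4729, 0.1228, 0.1825]
orientation: [0.313, 0.95, 0.0, 0.0]
contact_force: [2.7, -0.7, -5.0]
gripper_width: 0.066
grasp_force: 29.7
```

>>> carry_out([
  {"slide":[0,0,0],"delta_rot":[0,0,-1]},
  {"slide":[0,0,0],"delta_rot":[0,0,-1]},
  {"slide":[0,0,0],"delta_rot":[0,0,-1]},
  {"slide":[0,0,0],"delta_rot":[0,0,-1]},
  {"slide":[0,0,0],"delta_rot":[0,0,-1]},
  {"slide":[0,0,0],"delta_rot":[0,0,-1]},
  {"slide":[0,0,0],"delta_rot":[0,0,-0.24]},
  {"slide":[0.4,0.7,0],"delta_rot":[0,0,0]},
  {"slide":[0.4,0.7,0],"delta_rot":[0,0,0]},
  {"slide":[0.4,0.7,0],"delta_rot":[0,0,0]},
])

```text
time_s: 29.8
tcp_pos: [0.4227, 0.2338, 0.1805]
orientation: [0.048, 0.999, 0.0, 0.001]
contact_force: [0.1, 0.9, -5.1]
gripper_width: 0.0661
grasp_force: 29.7
```

>>> carry_out([
  {"slide":[0.4,0.7,0],"delta_rot":[0,0,0]},
  {"slide":[0.4,0.7,0],"delta_rot":[0,0,0]},
  {"slide":[0.35,0.61,0],"delta_rot":[0,0,0]},
  {"slide":[0,0,0],"delta_rot":[0,0,0]},
  {"slide":[0,0,0],"delta_rot":[0,0,0]},
])

```text
time_s: 30.3
tcp_pos: [0.3745, 0.3387, 0.1803]
orientation: [0.046, 0.999, -0.0, 0.0]
contact_force: [1.3, -0.4, -4.7]
gripper_width: 0.0659
grasp_force: 29.7
```

```bash
python3 - <<'E'
from ov import *
plan((*slot(CAR,-.1,.05),84.5))
BM=(.4635,.0013)
plan((*slot(CAR,-.1,.05),84.5),(*slot(CAR,-.1,.18),84.5),(*BM,.18,90),(*BM,.046,90),(*BM,.18,90),(*slot(CAR,-.015,.18),84.5),(*slot(CAR,-.015,.05),84.5))
E
```

```text
t 30.3 p [0.3745 0.3387 0.1803] yaw 84.8 w 0.0659
rz 0.06 slide [-0.04 -0.05  2.61]
t 30.3 p [0.3745 0.3387 0.1803] yaw 84.8 w 0.0659
rz 0.06 slide [-0.04 -0.05  2.61]
rz -0.0 slide [ 0.   0.  -2.6]
rz -1.1 slide [-1.74 -6.7  -0.  ]
rz 0.0 slide [0.   0.   2.68]
rz 0.0 slide [ 0.    0.   -2.68]
rz 1.1 slide [ 0.67  6.5  -0.  ]
rz -0.0 slide [0.  0.  2.6]
```

>>> carry_out([
  {"slide":[-0.04,-0.05,0.8],"delta_rot":[0,0,0]},
  {"slide":[0,0,0.8],"delta_rot":[0,0,0]},
  {"slide":[0,0,0.6],"delta_rot":[0,0,0]},
  {"slide":[0,0,0.3],"delta_rot":[0,0,0]},
  {"slide":[0,0,0.1],"delta_rot":[0,0,0]},
  {"slide":[0,0,0],"delta_rot":[0,0,0]},
])

```text
time_s: 30.9
tcp_pos: [0.3776, 0.3339, 0.0501]
orientation: [0.047, 0.999, -0.001, 0.0]
contact_force: [-0.7, 0.2, -4.1]
gripper_width: 0.0664
grasp_force: 29.8
```

>>> carry_out([
  {"slide":[0,0,0],"delta_rot":[0,0,0]},
  {"slide":[0,0,0],"delta_rot":[0,0,0]},
  {"slide":[0,0,0],"delta_rot":[0,0,0]},
  {"slide":[0,0,0],"delta_rot":[0,0,0]},
  {"slide":[0,0,-0.6],"delta_rot":[0,0,0]},
  {"slide":[0,0,-1],"delta_rot":[0,0,0]},
  {"slide":[0,0,-1],"delta_rot":[0,0,0]},
  {"slide":[0,0,0],"delta_rot":[0,0,-1]},
], grip=0.1)

```text
time_s: 31.7
tcp_pos: [0.3786, 0.3383, 0.1856]
orientation: [0.002, 1.0, 0.003, 0.003]
contact_force: [1.0, 0.7, 0.1]
gripper_width: 0.0838
grasp_force: 0.0
```

>>> carry_out([
  {"slide":[-0.25,-0.95,0],"delta_rot":[0,0,0]},
  {"slide":[-0.25,-0.95,0],"delta_rot":[0,0,0]},
  {"slide":[-0.25,-0.95,0],"delta_rot":[0,0,0]},
  {"slide":[-0.25,-0.95,0],"delta_rot":[0,0,0]},
  {"slide":[-0.25,-0.95,0],"delta_rot":[0,0,0]},
  {"slide":[-0.25,-0.95,0],"delta_rot":[0,0,0]},
  {"slide":[-0.25,-0.95,0],"delta_rot":[0,0,0]},
  {"slide":[0,0,0],"delta_rot":[0,0,0]},
  {"slide":[0,0,0],"delta_rot":[0,0,0]},
])

```text
time_s: 32.6
tcp_pos: [0.4628, 0.0018, 0.1798]
orientation: [0.004, 1.0, 0.0, 0.0]
contact_force: [0.5, -0.1, -1.3]
gripper_width: 0.0838
grasp_force: 0.0
```

```bash
python3 - <<'E'
from ov import *
BM=(.4635,.0013)
plan((*BM,.046,90),(*BM,.18,90),(*slot(CAR,-.015,.18),84.5),(*slot(CAR,-.015,.05),84.5))
print(caps(capture("top"))[:,2:].round(3))
E
```

```text
t 32.6 p [0.4628 0.0018 0.1798] yaw 89.5 w 0.0838
rz -0.09 slide [-0.01 -0.01  2.68]
rz 0.0 slide [ 0.    0.   -2.68]
rz 1.1 slide [ 0.67  6.5  -0.  ]
rz -0.0 slide [0.  0.  2.6]
[[ 0.377  0.338]
 [ 0.47  -0.133]
 [ 0.592  0.118]
 [ 0.602 -0.115]
 [ 0.746  0.398]]
```

>>> carry_out([
  {"slide":[0,0,0.89],"delta_rot":[0,0,0]},
  {"slide":[0,0,0.89],"delta_rot":[0,0,0]},
  {"slide":[0,0,0.9],"delta_rot":[0,0,0]},
  {"slide":[0,0,0],"delta_rot":[0,0,0]},
])

```text
time_s: 33.05
tcp_pos: [0.46, 0.0052, 0.0422]
orientation: [-0.0, 1.0, 0.0, -0.004]
contact_force: [-0.1, 0.2, 0.8]
gripper_width: 0.0838
grasp_force: 0.0
```

>>> carry_out([
  {"slide":[0,0,0],"delta_rot":[0,0,0]},
  {"slide":[0,0,0],"delta_rot":[0,0,0]},
  {"slide":[0,0,0],"delta_rot":[0,0,0]},
  {"slide":[0,0,0],"delta_rot":[0,0,0]},
  {"slide":[0,0,0],"delta_rot":[0,0,0]},
  {"slide":[0,0,-0.3],"delta_rot":[0,0,0]},
  {"slide":[0,0,-0.8],"delta_rot":[0,0,0]},
  {"slide":[0,0,-0.8],"delta_rot":[0,0,0]},
  {"slide":[0,0,-0.78],"delta_rot":[0,0,0.5]},
  {"slide":[0,0,0],"delta_rot":[0,0,0.5]},
], grip=1)

```text
time_s: 34.05
tcp_pos: [0.465, 0.003, 0.1852]
orientation: [0.047, 0.999, 0.0, 0.004]
contact_force: [1.1, 0.2, -5.4]
gripper_width: 0.0659
grasp_force: 29.8
```

>>> carry_out([
  {"slide":[0.09,0.8,0],"delta_rot":[0,0,0]},
  {"slide":[0.09,0.8,0],"delta_rot":[0,0,0]},
  {"slide":[0.09,0.8,0],"delta_rot":[0,0,0]},
  {"slide":[0.08,0.8,0],"delta_rot":[0,0,0]},
  {"slide":[0.08,0.8,0],"delta_rot":[0,0,0]},
  {"slide":[0.08,0.8,0],"delta_rot":[0,0,0]},
  {"slide":[0.08,0.8,0],"delta_rot":[0,0,0]},
  {"slide":[0.08,0.8,0],"delta_rot":[0,0,0]},
  {"slide":[0,0.1,0],"delta_rot":[0,0,0]},
  {"slide":[0,0,0],"delta_rot":[0,0,0]},
])

```text
time_s: 35.05
tcp_pos: [0.4586, 0.3306, 0.1806]
orientation: [0.045, 0.999, 0.0, 0.0]
contact_force: [0.8, -0.6, -4.6]
gripper_width: 0.0657
grasp_force: 29.8
```

```bash
python3 - <<'E'
from ov import *
BR=(.4705,-.1335)
plan((*slot(CAR,-.015,.05),84.5),(*slot(CAR,-.015,.18),84.5),(*BR,.18,46.3),(*BR,.046,46.3),(*BR,.18,46.3),(*slot(CAR,.07,.18),84.5),(*slot(CAR,.07,.05),84.5))
E
```

```text
t 35.05 p [0.4586 0.3306 0.1806] yaw 84.9 w 0.0657
rz 0.07 slide [-0.05 -0.05  2.61]
rz -0.0 slide [ 0.   0.  -2.6]
rz 7.64 slide [-6.51 -6.54 -0.  ]
rz -0.0 slide [0.   0.   2.68]
rz -0.0 slide [ 0.    0.   -2.68]
rz -7.64 slide [-0.63  9.17 -0.  ]
rz -0.0 slide [0.  0.  2.6]
```

>>> carry_out([
  {"slide":[-0.05,-0.05,0.8],"delta_rot":[0,0,0]},
  {"slide":[0,0,0.8],"delta_rot":[0,0,0]},
  {"slide":[0,0,0.6],"delta_rot":[0,0,0]},
  {"slide":[0,0,0.3],"delta_rot":[0,0,0]},
  {"slide":[0,0,0.11],"delta_rot":[0,0,0]},
  {"slide":[0,0,0],"delta_rot":[0,0,0]},
])

```text
time_s: 35.65
tcp_pos: [0.4618, 0.3244, 0.0501]
orientation: [0.047, 0.999, -0.001, 0.0]
contact_force: [-0.5, 0.5, -4.6]
gripper_width: 0.0659
grasp_force: 29.8
```

>>> carry_out([
  {"slide":[0,0,0],"delta_rot":[0,0,0]},
  {"slide":[0,0,0],"delta_rot":[0,0,0]},
  {"slide":[0,0,0],"delta_rot":[0,0,0]},
  {"slide":[0,0,0],"delta_rot":[0,0,0]},
  {"slide":[0,0,-0.6],"delta_rot":[0,0,0]},
  {"slide":[0,0,-1],"delta_rot":[0,0,0]},
  {"slide":[0,0,-1],"delta_rot":[0,0,0]},
  {"slide":[0,0,0],"delta_rot":[0,0,0.95]},
  {"slide":[0,0,0],"delta_rot":[0,0,0.95]},
], grip=0.1)

```text
time_s: 36.55
tcp_pos: [0.4623, 0.3272, 0.1813]
orientation: [0.13, 0.991, 0.001, 0.001]
contact_force: [0.0, -0.7, -0.6]
gripper_width: 0.0833
grasp_force: 0.0
```

>>> carry_out([
  {"slide":[0,0,0],"delta_rot":[0,0,0.95]},
  {"slide":[0,0,0],"delta_rot":[0,0,0.95]},
  {"slide":[0,0,0],"delta_rot":[0,0,0.95]},
  {"slide":[0,0,0],"delta_rot":[0,0,0.95]},
  {"slide":[0,0,0],"delta_rot":[0,0,0.95]},
  {"slide":[0,0,0],"delta_rot":[0,0,0.95]},
  {"slide":[-0.65,-0.65,0],"delta_rot":[0,0,0]},
  {"slide":[-0.65,-0.65,0],"delta_rot":[0,0,0]},
  {"slide":[-0.65,-0.65,0],"delta_rot":[0,0,0]},
  {"slide":[-0.65,-0.65,0],"delta_rot":[0,0,0]},
])

```text
time_s: 37.55
tcp_pos: [0.4668, 0.1415, 0.1795]
orientation: [0.368, 0.93, 0.0, 0.0]
contact_force: [1.1, 0.0, -0.5]
gripper_width: 0.0839
grasp_force: 0.0
```

>>> carry_out([
  {"slide":[-0.65,-0.65,0],"delta_rot":[0,0,0]},
  {"slide":[-0.65,-0.65,0],"delta_rot":[0,0,0]},
  {"slide":[-0.65,-0.65,0],"delta_rot":[0,0,0]},
  {"slide":[-0.65,-0.65,0],"delta_rot":[0,0,0]},
  {"slide":[-0.65,-0.65,0],"delta_rot":[0,0,0]},
  {"slide":[-0.65,-0.65,0],"delta_rot":[0,0,0]},
  {"slide":[0,0,0],"delta_rot":[0,0,0]},
  {"slide":[0,0,0],"delta_rot":[0,0,0]},
])

```text
time_s: 38.35
tcp_pos: [0.4752, -0.1334, 0.1793]
orientation: [0.37, 0.929, 0.0, -0.0]
contact_force: [-0.1, 0.2, -0.8]
gripper_width: 0.0837
grasp_force: 0.0
```

```bash
python3 - <<'E'
from ov import *
print(caps(capture("top"))[:,2:].round(3))
BR=(.4705,-.1335)
plan((*BR,.046,46.3),(*BR,.18,46.3),(*slot(CAR,.07,.18),84.5),(*slot(CAR,.07,.05),84.5))
E
```

```text
[[ 0.376  0.335]
 [ 0.461  0.326]
 [ 0.559 -0.001]
 [ 0.588  0.117]
 [ 0.746  0.398]]
t 38.4 p [ 0.4754 -0.1321  0.1794] yaw 46.7 w 0.0837
rz 0.09 slide [ 0.05 -0.09  2.67]
rz -0.0 slide [ 0.    0.   -2.68]
rz -7.64 slide [-0.63  9.17 -0.  ]
rz -0.0 slide [0.  0.  2.6]
```

>>> carry_out([
  {"slide":[0.05,-0.09,0.89],"delta_rot":[0,0,0.1]},
  {"slide":[0,0,0.89],"delta_rot":[0,0,0]},
  {"slide":[0,0,0.89],"delta_rot":[0,0,0]},
  {"slide":[0,0,0],"delta_rot":[0,0,0]},
])

```text
time_s: 38.8
tcp_pos: [0.4681, -0.1313, 0.0419]
orientation: [0.371, 0.929, -0.0, -0.004]
contact_force: [-0.2, -0.4, 0.2]
gripper_width: 0.0838
grasp_force: 0.0
```

>>> carry_out([
  {"slide":[0,0,0],"delta_rot":[0,0,0]},
  {"slide":[0,0,0],"delta_rot":[0,0,0]},
  {"slide":[0,0,0],"delta_rot":[0,0,0]},
  {"slide":[0,0,0],"delta_rot":[0,0,0]},
  {"slide":[0,0,0],"delta_rot":[0,0,0]},
  {"slide":[0,0,-0.3],"delta_rot":[0,0,0]},
  {"slide":[0,0,-0.8],"delta_rot":[0,0,0]},
  {"slide":[0,0,-0.8],"delta_rot":[0,0,0]},
  {"slide":[0,0,-0.78],"delta_rot":[0,0,0]},
], grip=1)

```text
time_s: 39.7
tcp_pos: [0.4699, -0.1342, 0.1824]
orientation: [0.373, 0.928, 0.0, 0.0]
contact_force: [0.1, -0.7, -3.5]
gripper_width: 0.0654
grasp_force: 29.9
```

>>> carry_out([
  {"slide":[0,0,0],"delta_rot":[0,0,-0.95]},
  {"slide":[0,0,0],"delta_rot":[0,0,-0.95]},
  {"slide":[0,0,0],"delta_rot":[0,0,-0.95]},
  {"slide":[0,0,0],"delta_rot":[0,0,-0.95]},
  {"slide":[0,0,0],"delta_rot":[0,0,-0.95]},
  {"slide":[0,0,0],"delta_rot":[0,0,-0.95]},
  {"slide":[0,0,0],"delta_rot":[0,0,-0.95]},
  {"slide":[0,0,0],"delta_rot":[0,0,-0.95]},
])

```text
time_s: 40.5
tcp_pos: [0.47, -0.1345, 0.1809]
orientation: [0.049, 0.999, -0.001, 0.0]
contact_force: [0.7, 0.3, -3.2]
gripper_width: 0.0656
grasp_force: 29.9
```

>>> carry_out([
  {"slide":[-0.06,0.9,0],"delta_rot":[0,0,0]},
  {"slide":[-0.06,0.9,0],"delta_rot":[0,0,0]},
  {"slide":[-0.06,0.9,0],"delta_rot":[0,0,0]},
  {"slide":[-0.06,0.9,0],"delta_rot":[0,0,0]},
  {"slide":[-0.06,0.9,0],"delta_rot":[0,0,0]},
  {"slide":[-0.06,0.9,0],"delta_rot":[0,0,0]},
  {"slide":[-0.06,0.9,0],"delta_rot":[0,0,0]},
  {"slide":[-0.06,0.9,0],"delta_rot":[0,0,0]},
  {"slide":[-0.06,0.9,0],"delta_rot":[0,0,0]},
  {"slide":[-0.06,0.9,0],"delta_rot":[0,0,0]},
])

```text
time_s: 41.5
tcp_pos: [0.5455, 0.3116, 0.181]
orientation: [0.051, 0.999, -0.0, 0.001]
contact_force: [0.5, -0.7, -4.4]
gripper_width: 0.0658
grasp_force: 29.9
```

>>> carry_out([
  {"slide":[0,0.1,0],"delta_rot":[0,0,0]},
  {"slide":[0,0,0],"delta_rot":[0,0,0]},
  {"slide":[0,0,0],"delta_rot":[0,0,0]},
])

```text
time_s: 41.8
tcp_pos: [0.5459, 0.3137, 0.1801]
orientation: [0.051, 0.999, -0.001, 0.0]
contact_force: [-0.3, -0.8, -3.3]
gripper_width: 0.0655
grasp_force: 29.9
```

```bash
python3 - <<'E'
from ov import *
TR=(.6025,-.1155)
plan((*slot(CAR,.07,.05),84.5),(*slot(CAR,.07,.18),84.5),(*TR,.18,46.5))
plan((*slot(CAR,.07,.05),84.5),(*slot(CAR,.07,.18),84.5),(*TR,.18,-43.5))
E
```

```text
t 41.8 p [0.5459 0.3137 0.1801] yaw 84.2 w 0.0655
rz -0.06 slide [0.02 0.12 2.6 ]
rz -0.0 slide [ 0.   0.  -2.6]
rz 7.6 slide [-6.82 -5.53 -0.  ]
t 41.8 p [0.5459 0.3137 0.1801] yaw 84.2 w 0.0655
rz -0.06 slide [0.02 0.12 2.6 ]
rz -0.0 slide [ 0.   0.  -2.6]
rz 25.6 slide [-5.53  6.82 -0.  ]
```

>>> carry_out([
  {"slide":[0.02,0.12,0.8],"delta_rot":[0,0,-0.06]},
  {"slide":[0,0,0.8],"delta_rot":[0,0,0]},
  {"slide":[0,0,0.6],"delta_rot":[0,0,0]},
  {"slide":[0,0,0.3],"delta_rot":[0,0,0]},
  {"slide":[0,0,0.11],"delta_rot":[0,0,0]},
  {"slide":[0,0,0],"delta_rot":[0,0,0]},
])

```text
time_s: 42.4
tcp_pos: [0.5463, 0.32, 0.0506]
orientation: [0.048, 0.999, -0.001, 0.001]
contact_force: [0.4, 0.6, -4.0]
gripper_width: 0.0662
grasp_force: 29.9
```

>>> carry_out([
  {"slide":[0,0,0],"delta_rot":[0,0,0]},
  {"slide":[0,0,0],"delta_rot":[0,0,0]},
  {"slide":[0,0,0],"delta_rot":[0,0,0]},
  {"slide":[0,0,0],"delta_rot":[0,0,0]},
  {"slide":[0,0,-0.6],"delta_rot":[0,0,0]},
  {"slide":[0,0,-1],"delta_rot":[0,0,0]},
  {"slide":[0,0,-1],"delta_rot":[0,0,0]},
  {"slide":[0,0,0],"delta_rot":[0,0,1]},
  {"slide":[0,0,0],"delta_rot":[0,0,1]},
  {"slide":[0,0,0],"delta_rot":[0,0,1]},
], grip=0.1)

```text
time_s: 43.4
tcp_pos: [0.5459, 0.3216, 0.1801]
orientation: [0.179, 0.984, 0.0, 0.0]
contact_force: [0.2, 0.0, 0.5]
gripper_width: 0.084
grasp_force: 0.0
```

>>> carry_out([
  {"slide":[0,0,0],"delta_rot":[0,0,1]},
  {"slide":[0,0,0],"delta_rot":[0,0,1]},
  {"slide":[0,0,0],"delta_rot":[0,0,1]},
  {"slide":[0,0,0],"delta_rot":[0,0,1]},
  {"slide":[0,0,0],"delta_rot":[0,0,1]},
  {"slide":[0,0,0],"delta_rot":[0,0,1]},
  {"slide":[0,0,0],"delta_rot":[0,0,1]},
  {"slide":[0,0,0],"delta_rot":[0,0,1]},
  {"slide":[0,0,0],"delta_rot":[0,0,1]},
  {"slide":[0,0,0],"delta_rot":[0,0,1]},
])

```text
time_s: 44.4
tcp_pos: [0.5456, 0.3217, 0.1794]
orientation: [0.578, 0.816, 0.0, -0.0]
contact_force: [-0.9, -0.1, 0.0]
gripper_width: 0.0831
grasp_force: 0.0
```

>>> carry_out([
  {"slide":[0,0,0],"delta_rot":[0,0,1]},
  {"slide":[0,0,0],"delta_rot":[0,0,1]},
  {"slide":[0,0,0],"delta_rot":[0,0,1]},
  {"slide":[0,0,0],"delta_rot":[0,0,1]},
  {"slide":[0,0,0],"delta_rot":[0,0,1]},
  {"slide":[0,0,0],"delta_rot":[0,0,1]},
  {"slide":[0,0,0],"delta_rot":[0,0,1]},
  {"slide":[0,0,0],"delta_rot":[0,0,1]},
  {"slide":[0,0,0],"delta_rot":[0,0,1]},
  {"slide":[0,0,0],"delta_rot":[0,0,1]},
])

```text
time_s: 45.4
tcp_pos: [0.5455, 0.3218, 0.1794]
orientation: [0.869, 0.495, 0.0, -0.0]
contact_force: [-0.6, -0.5, 0.7]
gripper_width: 0.0836
grasp_force: 0.0
```

>>> carry_out([
  {"slide":[0,0,0],"delta_rot":[0,0,1]},
  {"slide":[0,0,0],"delta_rot":[0,0,1]},
  {"slide":[0,0,0],"delta_rot":[0,0,0.6]},
  {"slide":[-0.55,0.68,0],"delta_rot":[0,0,0]},
  {"slide":[-0.55,0.68,0],"delta_rot":[0,0,0]},
  {"slide":[-0.55,0.68,0],"delta_rot":[0,0,0]},
  {"slide":[-0.55,0.68,0],"delta_rot":[0,0,0]},
  {"slide":[-0.55,0.68,0],"delta_rot":[0,0,0]},
  {"slide":[-0.55,0.68,0],"delta_rot":[0,0,0]},
  {"slide":[-0.55,0.68,0],"delta_rot":[0,0,0]},
])

```text
time_s: 46.4
tcp_pos: [0.5861, 0.0167, 0.1796]
orientation: [0.919, 0.395, 0.0, -0.0]
contact_force: [1.0, -0.7, -0.6]
gripper_width: 0.0836
grasp_force: 0.0
```

>>> carry_out([
  {"slide":[-0.55,0.68,0],"delta_rot":[0,0,0]},
  {"slide":[-0.55,0.68,0],"delta_rot":[0,0,0]},
  {"slide":[-0.55,0.68,0],"delta_rot":[0,0,0]},
  {"slide":[0,0,0],"delta_rot":[0,0,0]},
  {"slide":[0,0,0],"delta_rot":[0,0,0]},
])

```text
time_s: 46.9
tcp_pos: [0.6032, -0.113, 0.1793]
orientation: [0.919, 0.394, 0.0, -0.0]
contact_force: [0.4, 0.9, 0.1]
gripper_width: 0.084
grasp_force: 0.0
```

```bash
python3 - <<'E'
from ov import *
print(caps(capture("top"))[:,2:].round(3),sense()["joints"].round(2))
TR=(.6025,-.1155)
plan((*TR,.046,-43.5),(*TR,.18,-43.5),(*slot(TRAY,.09,.18),-94.6),(*slot(TRAY,.09,.048),-94.6))
E
```

```text
[[ 0.286 -0.208]
 [ 0.377  0.338]
 [ 0.472  0.329]
 [ 0.543  0.321]
 [ 0.559  0.   ]
 [ 0.589  0.117]
 [ 0.746  0.398]] [ 0.04  0.48  0.08  1.88 -0.05  0.78 -0.62]
t 46.95 p [ 0.6032 -0.1113  0.1793] yaw -43.5 w 0.0835
rz 0.01 slide [-0.07  0.05  2.67]
rz -0.0 slide [ 0.    0.   -2.68]
rz 10.22 slide [-0.3   5.03 -0.  ]
rz -0.0 slide [0.   0.   2.64]
```

>>> carry_out([
  {"slide":[-0.05,0.03,0.89],"delta_rot":[0,0,0]},
  {"slide":[0,0,0.89],"delta_rot":[0,0,0]},
  {"slide":[0,0,0.89],"delta_rot":[0,0,0]},
  {"slide":[0,0,0],"delta_rot":[0,0,0]},
])

```text
time_s: 47.35
tcp_pos: [0.5992, -0.1118, 0.041]
orientation: [0.918, 0.397, -0.004, -0.003]
contact_force: [-0.7, 0.3, -1.1]
gripper_width: 0.0834
grasp_force: 0.0
```

>>> carry_out([
  {"slide":[0,0,0],"delta_rot":[0,0,0]},
  {"slide":[0,0,0],"delta_rot":[0,0,0]},
  {"slide":[0,0,0],"delta_rot":[0,0,0]},
  {"slide":[0,0,0],"delta_rot":[0,0,0]},
  {"slide":[0,0,0],"delta_rot":[0,0,0]},
  {"slide":[0,0,-0.3],"delta_rot":[0,0,0]},
  {"slide":[0,0,-0.8],"delta_rot":[0,0,0]},
  {"slide":[0,0,-0.8],"delta_rot":[0,0,0]},
  {"slide":[0,0,-0.78],"delta_rot":[0,0,0]},
], grip=1)

```text
time_s: 48.25
tcp_pos: [0.6022, -0.115, 0.1826]
orientation: [0.919, 0.395, 0.0, 0.0]
contact_force: [-0.2, -0.5, -5.7]
gripper_width: 0.0659
grasp_force: 30.0
```

>>> carry_out([
  {"slide":[0,0,0],"delta_rot":[0,0,1]},
  {"slide":[0,0,0],"delta_rot":[0,0,1]},
  {"slide":[0,0,0],"delta_rot":[0,0,1]},
  {"slide":[0,0,0],"delta_rot":[0,0,1]},
  {"slide":[0,0,0],"delta_rot":[0,0,1]},
  {"slide":[0,0,0],"delta_rot":[0,0,1]},
  {"slide":[0,0,0],"delta_rot":[0,0,1]},
  {"slide":[0,0,0],"delta_rot":[0,0,1]},
  {"slide":[0,0,0],"delta_rot":[0,0,1]},
  {"slide":[0,0,0],"delta_rot":[0,0,1]},
])

```text
time_s: 49.25
tcp_pos: [0.6023, -0.1147, 0.1811]
orientation: [0.999, -0.032, 0.0, -0.0]
contact_force: [-0.1, -0.9, -5.1]
gripper_width: 0.0659
grasp_force: 30.0
```

>>> carry_out([
  {"slide":[-0.05,0.84,0],"delta_rot":[0,0,0.2]},
  {"slide":[-0.05,0.84,0],"delta_rot":[0,0,0]},
  {"slide":[-0.05,0.84,0],"delta_rot":[0,0,0]},
  {"slide":[-0.05,0.84,0],"delta_rot":[0,0,0]},
  {"slide":[-0.05,0.84,0],"delta_rot":[0,0,0]},
  {"slide":[-0.05,0.83,0],"delta_rot":[0,0,0]},
  {"slide":[0,0,0],"delta_rot":[0,0,0]},
  {"slide":[0,0,0],"delta_rot":[0,0,0]},
  {"slide":[0,0,0],"delta_rot":[0,0,0]},
])

```text
time_s: 50.15
tcp_pos: [0.5691, -0.3631, 0.1804]
orientation: [0.999, -0.038, 0.0, -0.001]
contact_force: [0.4, 0.6, -3.6]
gripper_width: 0.0655
grasp_force: 30.0
```

```bash
python3 - <<'E'
from ov import *
print(caps(capture("top"))[:,2:].round(3),sense()["joints"].round(2))
TM=(.56,0)
plan((*slot(TRAY,.09,.048),-94.6),(*slot(TRAY,.09,.18),-94.6),(*TM,.18,-74.2),(*TM,.046,-74.2),(*TM,.18,-74.2),(*slot(TRAY,.0,.18),-94.6))
E
```

```text
[[ 0.376  0.335]
 [ 0.461  0.326]
 [ 0.543  0.321]
 [ 0.558 -0.001]
 [ 0.588  0.117]
 [ 0.746  0.397]] [ 0.28  0.57  0.32  1.75 -0.23  0.86 -0.94]
t 50.2 p [ 0.5694 -0.3627  0.1803] yaw -94.4 w 0.0658
rz 0.05 slide [-0.04  0.05  2.65]
rz -0.0 slide [ 0.    0.   -2.64]
rz -4.08 slide [ 1.85 -7.07 -0.  ]
rz -0.0 slide [0.   0.   2.68]
rz -0.0 slide [ 0.    0.   -2.68]
rz 4.08 slide [-1.07  7.27 -0.  ]
```

>>> carry_out([
  {"slide":[-0.04,0.04,0.8],"delta_rot":[0,0,0]},
  {"slide":[0,0,0.8],"delta_rot":[0,0,0]},
  {"slide":[0,0,0.6],"delta_rot":[0,0,0]},
  {"slide":[0,0,0.3],"delta_rot":[0,0,0]},
  {"slide":[0,0,0.15],"delta_rot":[0,0,0]},
  {"slide":[0,0,0],"delta_rot":[0,0,0]},
])

```text
time_s: 50.8
tcp_pos: [0.5679, -0.3651, 0.0486]
orientation: [0.999, -0.038, 0.001, -0.0]
contact_force: [-0.3, -0.9, -4.3]
gripper_width: 0.0657
grasp_force: 30.0
```

>>> carry_out([
  {"slide":[0,0,0],"delta_rot":[0,0,0]},
  {"slide":[0,0,0],"delta_rot":[0,0,0]},
  {"slide":[0,0,0],"delta_rot":[0,0,0]},
  {"slide":[0,0,0],"delta_rot":[0,0,0]},
  {"slide":[0,0,-0.65],"delta_rot":[0,0,0]},
  {"slide":[0,0,-1],"delta_rot":[0,0,0]},
  {"slide":[0,0,-1],"delta_rot":[0,0,0]},
  {"slide":[0,0,0],"delta_rot":[0,0,-1]},
  {"slide":[0,0,0],"delta_rot":[0,0,-1]},
  {"slide":[0,0,0],"delta_rot":[0,0,-1]},
], grip=0.1)

```text
time_s: 51.8
tcp_pos: [0.5669, -0.3663, 0.1807]
orientation: [0.996, 0.094, 0.001, 0.0]
contact_force: [-0.3, 0.3, -0.3]
gripper_width: 0.084
grasp_force: 0.0
```

>>> carry_out([
  {"slide":[0,0,0],"delta_rot":[0,0,-1]},
  {"slide":[0.23,-0.88,0],"delta_rot":[0,0,0]},
  {"slide":[0.23,-0.88,0],"delta_rot":[0,0,0]},
  {"slide":[0.23,-0.88,0],"delta_rot":[0,0,0]},
  {"slide":[0.23,-0.88,0],"delta_rot":[0,0,0]},
  {"slide":[0.23,-0.88,0],"delta_rot":[0,0,0]},
  {"slide":[0.23,-0.88,0],"delta_rot":[0,0,0]},
  {"slide":[0.23,-0.88,0],"delta_rot":[0,0,0]},
  {"slide":[0.23,-0.88,0],"delta_rot":[0,0,0]},
])

```text
time_s: 52.7
tcp_pos: [0.561, -0.0008, 0.1802]
orientation: [0.991, 0.135, 0.0, 0.0]
contact_force: [-0.6, 1.0, 0.1]
gripper_width: 0.0839
grasp_force: 0.0
```

>>> carry_out([
  {"slide":[0,0,0],"delta_rot":[0,0,0]},
  {"slide":[0,0,0],"delta_rot":[0,0,0]},
  {"slide":[0,0,0],"delta_rot":[0,0,0]},
])

```text
time_s: 53.0
tcp_pos: [0.5611, -0.0037, 0.18]
orientation: [0.991, 0.135, 0.0, 0.0]
contact_force: [0.0, -0.9, -0.2]
gripper_width: 0.0839
grasp_force: 0.0
```

```bash
python3 - <<'E'
from ov import *
print(caps(capture("top"))[:,2:].round(3))
TM=(.56,0)
plan((*TM,.046,-74.2),(*TM,.18,-74.2),(*slot(TRAY,.0,.18),-94.6))
E
```

```text
[[ 0.294 -0.201]
 [ 0.377  0.338]
 [ 0.543  0.321]
 [ 0.567 -0.369]
 [ 0.746  0.397]]
t 53.05 p [ 0.5611 -0.0041  0.18  ] yaw -74.6 w 0.0838
rz -0.08 slide [ 0.   -0.08  2.68]
rz -0.0 slide [ 0.    0.   -2.68]
rz 4.08 slide [-1.07  7.27 -0.  ]
```

>>> carry_out([
  {"slide":[0,-0.04,0.89],"delta_rot":[0,0,-0.1]},
  {"slide":[0,0,0.89],"delta_rot":[0,0,0]},
  {"slide":[0,0,0.9],"delta_rot":[0,0,0]},
  {"slide":[0,0,0],"delta_rot":[0,0,0]},
])

```text
time_s: 53.45
tcp_pos: [0.5573, -0.0023, 0.0413]
orientation: [0.99, 0.138, -0.004, -0.0]
contact_force: [-0.4, -0.5, 0.3]
gripper_width: 0.0839
grasp_force: 0.0
```

>>> carry_out([
  {"slide":[0,0,0],"delta_rot":[0,0,0]},
  {"slide":[0,0,0],"delta_rot":[0,0,0]},
  {"slide":[0,0,0],"delta_rot":[0,0,0]},
  {"slide":[0,0,0],"delta_rot":[0,0,0]},
  {"slide":[0,0,0],"delta_rot":[0,0,0]},
  {"slide":[0,0,-0.3],"delta_rot":[0,0,0]},
  {"slide":[0,0,-0.8],"delta_rot":[0,0,0]},
  {"slide":[0,0,-0.8],"delta_rot":[0,0,0]},
  {"slide":[0,0,-0.78],"delta_rot":[0,0,0]},
], grip=1)

```text
time_s: 54.35
tcp_pos: [0.5602, -0.0006, 0.1824]
orientation: [0.99, 0.14, 0.0, 0.0]
contact_force: [1.7, 0.4, -2.8]
gripper_width: 0.0656
grasp_force: 30.0
```

>>> carry_out([
  {"slide":[0,0,0],"delta_rot":[0,0,1]},
  {"slide":[0,0,0],"delta_rot":[0,0,1]},
  {"slide":[0,0,0],"delta_rot":[0,0,1]},
  {"slide":[0,0,0],"delta_rot":[0,0,1.0]},
  {"slide":[-0.13,0.91,0],"delta_rot":[0,0,0.1]},
  {"slide":[-0.13,0.91,0],"delta_rot":[0,0,0]},
  {"slide":[-0.13,0.91,0],"delta_rot":[0,0,0]},
  {"slide":[-0.13,0.91,0],"delta_rot":[0,0,0]},
  {"slide":[-0.13,0.91,0],"delta_rot":[0,0,0]},
  {"slide":[-0.13,0.91,0],"delta_rot":[0,0,0]},
])

```text
time_s: 55.35
tcp_pos: [0.5001, -0.2712, 0.181]
orientation: [0.999, -0.039, 0.001, 0.0]
contact_force: [0.8, -0.8, -3.1]
gripper_width: 0.0656
grasp_force: 30.0
```

>>> carry_out([
  {"slide":[-0.13,0.91,0],"delta_rot":[0,0,0]},
  {"slide":[-0.13,0.91,0],"delta_rot":[0,0,0]},
  {"slide":[0,0,0],"delta_rot":[0,0,0]},
  {"slide":[0,0,0],"delta_rot":[0,0,0]},
  {"slide":[0,0,0],"delta_rot":[0,0,0]},
])

```text
time_s: 55.85
tcp_pos: [0.4811, -0.3582, 0.1803]
orientation: [0.999, -0.038, 0.0, -0.0]
contact_force: [0.3, 0.4, -2.9]
gripper_width: 0.0657
grasp_force: 30.0
```

```bash
python3 - <<'E'
from ov import *
print(caps(capture("top"))[:,2:].round(3))
TL=(.589,.1173)
plan((*slot(TRAY,0,.048),-94.6),(*slot(TRAY,0,.18),-94.6),(*TL,.18,-59.1),(*TL,.046,-59.1),(*TL,.18,-59.1),(*slot(TRAY,-.09,.18),-94.6))
E
```

```text
[[0.376 0.335]
 [0.461 0.326]
 [0.543 0.321]
 [0.588 0.117]
 [0.746 0.397]]
t 55.9 p [ 0.4813 -0.3579  0.1802] yaw -94.3 w 0.0658
rz 0.05 slide [-0.08  0.01  2.64]
rz -0.0 slide [ 0.    0.   -2.64]
rz -7.1 slide [ 6.8  -7.01 -0.  ]
rz -0.0 slide [0.   0.   2.68]
rz -0.0 slide [ 0.    0.   -2.68]
rz 7.1 slide [-3.26  9.65 -0.  ]
```

>>> carry_out([
  {"slide":[-0.08,0,0.8],"delta_rot":[0,0,0]},
  {"slide":[0,0,0.8],"delta_rot":[0,0,0]},
  {"slide":[0,0,0.6],"delta_rot":[0,0,0]},
  {"slide":[0,0,0.3],"delta_rot":[0,0,0]},
  {"slide":[0,0,0.14],"delta_rot":[0,0,0]},
  {"slide":[0,0,0],"delta_rot":[0,0,0]},
])

```text
time_s: 56.5
tcp_pos: [0.4777, -0.3581, 0.0486]
orientation: [0.999, -0.038, 0.0, -0.0]
contact_force: [-0.9, -0.3, -3.4]
gripper_width: 0.0657
grasp_force: 30.0
```

>>> carry_out([
  {"slide":[0,0,0],"delta_rot":[0,0,0]},
  {"slide":[0,0,0],"delta_rot":[0,0,0]},
  {"slide":[0,0,0],"delta_rot":[0,0,0]},
  {"slide":[0,0,0],"delta_rot":[0,0,0]},
  {"slide":[0,0,-0.64],"delta_rot":[0,0,0]},
  {"slide":[0,0,-1],"delta_rot":[0,0,0]},
  {"slide":[0,0,-1],"delta_rot":[0,0,0]},
  {"slide":[0,0,0],"delta_rot":[0,0,-1]},
  {"slide":[0,0,0],"delta_rot":[0,0,-1]},
  {"slide":[0,0,0],"delta_rot":[0,0,-1]},
], grip=0.1)

```text
time_s: 57.5
tcp_pos: [0.477, -0.3591, 0.1807]
orientation: [0.996, 0.094, 0.001, 0.0]
contact_force: [0.2, -0.1, 0.5]
gripper_width: 0.0834
grasp_force: 0.0
```

>>> carry_out([
  {"slide":[0,0,0],"delta_rot":[0,0,-1]},
  {"slide":[0,0,0],"delta_rot":[0,0,-1]},
  {"slide":[0,0,0],"delta_rot":[0,0,-1]},
  {"slide":[0,0,0],"delta_rot":[0,0,-1]},
  {"slide":[0.62,-0.64,0],"delta_rot":[0,0,-0.1]},
  {"slide":[0.62,-0.64,0],"delta_rot":[0,0,0]},
  {"slide":[0.62,-0.64,0],"delta_rot":[0,0,0]},
  {"slide":[0.62,-0.64,0],"delta_rot":[0,0,0]},
  {"slide":[0.62,-0.64,0],"delta_rot":[0,0,0]},
  {"slide":[0.62,-0.64,0],"delta_rot":[0,0,0]},
])

```text
time_s: 58.5
tcp_pos: [0.5378, -0.0972, 0.1801]
orientation: [0.964, 0.267, 0.0, 0.0]
contact_force: [0.9, 0.8, 0.3]
gripper_width: 0.0835
grasp_force: 0.0
```

>>> carry_out([
  {"slide":[0.62,-0.64,0],"delta_rot":[0,0,0]},
  {"slide":[0.62,-0.64,0],"delta_rot":[0,0,0]},
  {"slide":[0.62,-0.64,0],"delta_rot":[0,0,0]},
  {"slide":[0.62,-0.64,0],"delta_rot":[0,0,0]},
  {"slide":[0.6,-0.62,0],"delta_rot":[0,0,0]},
  {"slide":[0,0,0],"delta_rot":[0,0,0]},
  {"slide":[0,0,0],"delta_rot":[0,0,0]},
  {"slide":[0,0,0],"delta_rot":[0,0,0]},
])

```text
time_s: 59.3
tcp_pos: [0.5873, 0.1155, 0.1799]
orientation: [0.964, 0.267, -0.0, 0.0]
contact_force: [0.4, -0.1, 0.3]
gripper_width: 0.0834
grasp_force: 0.0
```

```bash
python3 - <<'E'
from ov import *
print(caps(capture("top"))[:,2:].round(3))
TL=(.589,.1173)
plan((*TL,.046,-59.1),(*TL,.18,-59.1),(*slot(TRAY,-.09,.18),-94.6))
E
```

```text
[[ 0.294 -0.201]
 [ 0.474 -0.362]
 [ 0.545  0.331]
 [ 0.567 -0.369]
 [ 0.588  0.116]
 [ 0.746  0.397]]
t 59.35 p [0.5873 0.1151 0.1799] yaw -59.1 w 0.0835
rz 0.01 slide [ 0.05 -0.02  2.68]
rz -0.0 slide [ 0.    0.   -2.68]
rz 7.1 slide [-3.26  9.65 -0.  ]
```

>>> carry_out([
  {"slide":[0.05,-0.02,0.89],"delta_rot":[0,0,0]},
  {"slide":[0,0,0.89],"delta_rot":[0,0,0]},
  {"slide":[0,0,0.9],"delta_rot":[0,0,0]},
  {"slide":[0,0,0],"delta_rot":[0,0,0]},
])

```text
time_s: 59.75
tcp_pos: [0.5857, 0.1166, 0.0413]
orientation: [0.964, 0.267, -0.004, 0.0]
contact_force: [-0.0, 0.1, 0.0]
gripper_width: 0.0841
grasp_force: 0.0
```

>>> carry_out([
  {"slide":[0,0,0],"delta_rot":[0,0,0]},
  {"slide":[0,0,0],"delta_rot":[0,0,0]},
  {"slide":[0,0,0],"delta_rot":[0,0,0]},
  {"slide":[0,0,0],"delta_rot":[0,0,0]},
  {"slide":[0,0,0],"delta_rot":[0,0,0]},
  {"slide":[0,0,-0.3],"delta_rot":[0,0,0]},
  {"slide":[0,0,-0.8],"delta_rot":[0,0,0]},
  {"slide":[0,0,-0.8],"delta_rot":[0,0,0]},
  {"slide":[0,0,-0.78],"delta_rot":[0,0,0]},
  {"slide":[0,0,0],"delta_rot":[0,0,1]},
], grip=1)

```text
time_s: 60.75
tcp_pos: [0.5918, 0.1195, 0.1867]
orientation: [0.974, 0.225, 0.005, -0.001]
contact_force: [0.6, -0.3, -3.7]
gripper_width: 0.0656
grasp_force: 29.8
```

>>> carry_out([
  {"slide":[0,0,0],"delta_rot":[0,0,1]},
  {"slide":[0,0,0],"delta_rot":[0,0,1]},
  {"slide":[0,0,0],"delta_rot":[0,0,1]},
  {"slide":[0,0,0],"delta_rot":[0,0,1]},
  {"slide":[0,0,0],"delta_rot":[0,0,1]},
  {"slide":[0,0,0],"delta_rot":[0,0,1]},
  {"slide":[-0.3,0.88,0],"delta_rot":[0,0,0.1]},
  {"slide":[-0.3,0.88,0],"delta_rot":[0,0,0]},
  {"slide":[-0.3,0.88,0],"delta_rot":[0,0,0]},
  {"slide":[-0.3,0.88,0],"delta_rot":[0,0,0]},
])

```text
time_s: 61.75
tcp_pos: [0.5149, -0.0531, 0.1811]
orientation: [0.999, -0.038, 0.001, -0.0]
contact_force: [0.7, -1.8, -3.1]
gripper_width: 0.0657
grasp_force: 29.8
```

>>> carry_out([
  {"slide":[-0.3,0.88,0],"delta_rot":[0,0,0]},
  {"slide":[-0.3,0.88,0],"delta_rot":[0,0,0]},
  {"slide":[-0.3,0.88,0],"delta_rot":[0,0,0]},
  {"slide":[-0.3,0.88,0],"delta_rot":[0,0,0]},
  {"slide":[-0.3,0.88,0],"delta_rot":[0,0,0]},
  {"slide":[-0.3,0.88,0],"delta_rot":[0,0,0]},
  {"slide":[-0.28,0.85,0],"delta_rot":[0,0,0]},
  {"slide":[0,0,0],"delta_rot":[0,0,0]},
  {"slide":[0,0,0],"delta_rot":[0,0,0]},
  {"slide":[0,0,0],"delta_rot":[0,0,0]},
])

```text
time_s: 62.75
tcp_pos: [0.3889, -0.3483, 0.1804]
orientation: [0.999, -0.038, 0.0, -0.0]
contact_force: [0.3, -0.3, -3.9]
gripper_width: 0.0657
grasp_force: 29.8
```

```bash
python3 - <<'E'
from ov import *
plan((*slot(TRAY,-.09,.048),-94.6))
c2=capture("top"); print(caps(c2)[:,2:].round(3)); pickle.dump(c2,open("c6.pkl","wb"))
crop(c2,175,125,110,40,7,"pics/pin.png")
E
```

```text
t 62.75 p [ 0.3889 -0.3483  0.1804] yaw -94.4 w 0.0657
rz 0.04 slide [-0.02  0.05  2.65]
[[ 0.294 -0.201]
 [ 0.376  0.335]
 [ 0.461  0.326]
 [ 0.474 -0.361]
 [ 0.543  0.321]
 [ 0.566 -0.369]
 [ 0.746  0.397]]
```

View pics/pin.png

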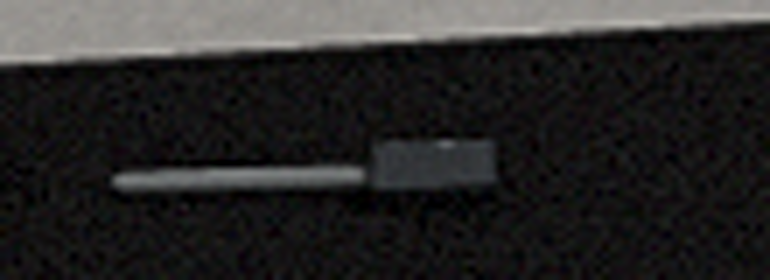

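>>> carry_out([
  {"slide":[-0.02,0.04,0.8],"delta_rot":[0,0,0]},
  {"slide":[0,0,0.8],"delta_rot":[0,0,0]},
  {"slide":[0,0,0.6],"delta_rot":[0,0,0]},
  {"slide":[0,0,0.3],"delta_rot":[0,0,0]},
  {"slide":[0,0,0.15],"delta_rot":[0,0,0]},
  {"slide":[0,0,0],"delta_rot":[0,0,0]},
])

```text
time_s: 63.4
tcp_pos: [0.3884, -0.3499, 0.0473]
orientation: [0.999, -0.037, 0.0, -0.001]
contact_force: [-0.4, -0.3, -2.7]
gripper_width: 0.0658
grasp_force: 29.8
```

>>> carry_out([
  {"slide":[0,0,0],"delta_rot":[0,0,0]},
  {"slide":[0,0,0],"delta_rot":[0,0,0]},
  {"slide":[0,0,0],"delta_rot":[0,0,0]},
  {"slide":[0,0,0],"delta_rot":[0,0,0]},
  {"slide":[0,0,-0.65],"delta_rot":[0,0,0]},
  {"slide":[0,0,-1],"delta_rot":[0,0,0]},
  {"slide":[0,0,-1],"delta_rot":[0,0,0]},
  {"slide":[0,0,0],"delta_rot":[0,0,-1]},
  {"slide":[0,0,0],"delta_rot":[0,0,-1]},
  {"slide":[0,0,0],"delta_rot":[0,0,-1]},
], grip=0.1)

```text
time_s: 64.4
tcp_pos: [0.3876, -0.3513, 0.1806]
orientation: [0.996, 0.094, 0.001, 0.0]
contact_force: [-0.4, -0.8, 0.3]
gripper_width: 0.0841
grasp_force: 0.0
```

>>> carry_out([
  {"slide":[0,0,0],"delta_rot":[0,0,-1]},
  {"slide":[0,0,0],"delta_rot":[0,0,-1]},
  {"slide":[0,0,0],"delta_rot":[0,0,-1]},
  {"slide":[0,0,0],"delta_rot":[0,0,-1]},
  {"slide":[0,0,0],"delta_rot":[0,0,-1]},
  {"slide":[0,0,0],"delta_rot":[0,0,-1]},
  {"slide":[0,0,0],"delta_rot":[0,0,-1]},
  {"slide":[0,0,0],"delta_rot":[0,0,-1]},
  {"slide":[0,0,0],"delta_rot":[0,0,-1]},
  {"slide":[0,0,0],"delta_rot":[0,0,-1]},
], grip=0.4)

```text
time_s: 65.4
tcp_pos: [0.3872, -0.3514, 0.18]
orientation: [0.863, 0.506, -0.0, 0.0]
contact_force: [0.6, 0.1, -0.4]
gripper_width: 0.0555
grasp_force: 0.0
```

>>> carry_out([
  {"slide":[0,0,0],"delta_rot":[0,0,-1]},
  {"slide":[0,0,0],"delta_rot":[0,0,-1]},
  {"slide":[0,0,0],"delta_rot":[0,0,-1]},
  {"slide":[0,0,0],"delta_rot":[0,0,-1]},
  {"slide":[0,0,0],"delta_rot":[0,0,-1]},
  {"slide":[0,0,0],"delta_rot":[0,0,-0.7]},
  {"slide":[0,0,0],"delta_rot":[0,0,0]},
])

```text
time_s: 66.1
tcp_pos: [0.3871, -0.3515, 0.1799]
orientation: [0.713, 0.701, 0.0, 0.0]
contact_force: [-1.0, -0.1, 0.8]
gripper_width: 0.0558
grasp_force: 0.0
```

```bash
python3 - <<'E'
from ov import *
c2=capture("top"); print(caps(c2)[:,2:].round(3))
P=lambda u,v,z: pw(c2,(u+.5)/7-.5+175,(v+.5)/7-.5+125,z)
tip=P(113,181,.009); root=P(368,175,.009); d=tip-root
print("tip",tip,"root",root,np.hypot(*d),"pin yaw",np.degrees(np.arctan2(d[1],d[0])))
for q in((374,142),(496,139),(496,182),(374,184)): print("h",P(*q,.027).round(4))
u=d/np.hypot(*d); g=root-.024*u; ty=np.degrees(np.arctan2(d[1],d[0]))-90
print("grasp",g,ty); plan((*g,.12,ty),(*g,.006,ty))
E
```

```text
[[ 0.295 -0.202]
 [ 0.376  0.335]
 [ 0.384 -0.352]
 [ 0.461  0.326]
 [ 0.474 -0.357]
 [ 0.543  0.321]
 [ 0.567 -0.369]
 [ 0.745  0.397]]
tip [0.67723047 0.15150081] root [0.68058924 0.02526065] 0.12628483743642013 pin yaw 91.52406480189232
h [0.6925 0.0213]
h [ 0.6941 -0.0385]
h [ 0.6724 -0.0386]
h [0.6712 0.0211]
grasp [0.68122756 0.00126914] 1.5240648018923224
t 66.15 p [ 0.3872 -0.3515  0.1799] yaw -1.1 w 0.0558
rz -0.52 slide [6.9  6.07 1.2 ]
rz -0.0 slide [0.   0.   2.28]
```

>>> carry_out([
  {"slide":[0,0,0],"delta_rot":[0,0,-0.5]},
  {"slide":[0.69,0.61,0],"delta_rot":[0,0,0]},
  {"slide":[0.69,0.61,0],"delta_rot":[0,0,0]},
  {"slide":[0.69,0.61,0],"delta_rot":[0,0,0]},
  {"slide":[0.69,0.61,0],"delta_rot":[0,0,0]},
  {"slide":[0.69,0.61,0],"delta_rot":[0,0,0]},
  {"slide":[0.69,0.61,0.3],"delta_rot":[0,0,0]},
  {"slide":[0.69,0.61,0.3],"delta_rot":[0,0,0]},
  {"slide":[0.69,0.61,0.3],"delta_rot":[0,0,0]},
  {"slide":[0.69,0.61,0.3],"delta_rot":[0,0,0]},
])

```text
time_s: 67.15
tcp_pos: [0.6544, -0.032, 0.1193]
orientation: [0.698, 0.716, -0.0, 0.0]
contact_force: [-0.6, -0.2, 0.4]
gripper_width: 0.0557
grasp_force: 0.0
```

>>> carry_out([
  {"slide":[0.65,0.6,0.3],"delta_rot":[0,0,0]},
  {"slide":[0,0,0],"delta_rot":[0,0,0]},
  {"slide":[0,0,0],"delta_rot":[0,0,0]},
  {"slide":[0,0,0],"delta_rot":[0,0,0]},
])

```text
time_s: 67.55
tcp_pos: [0.6819, -0.0016, 0.1049]
orientation: [0.698, 0.716, -0.001, 0.0]
contact_force: [-0.6, -0.8, -0.0]
gripper_width: 0.0559
grasp_force: 0.0
```

```bash
python3 - <<'E'
from ov import *
plan((.682,-.001,.007,1.5))
E
```

```text
t 67.55 p [ 0.6819 -0.0016  0.1049] yaw 1.4 w 0.0559
rz -0.01 slide [0.01 0.   1.96]
```

>>> carry_out([
  {"slide":[0,0,0.6],"delta_rot":[0,0,0]},
  {"slide":[0,0,0.5],"delta_rot":[0,0,0]},
  {"slide":[0,0,0.4],"delta_rot":[0,0,0]},
  {"slide":[0,0,0.2],"delta_rot":[0,0,0]},
  {"slide":[0,0,0.15],"delta_rot":[0,0,0]},
  {"slide":[0,0,0.08],"delta_rot":[0,0,0]},
  {"slide":[0,0,0],"delta_rot":[0,0,0]},
])

```text
time_s: 68.25
tcp_pos: [0.6826, -0.0006, 0.0087]
orientation: [0.698, 0.716, 0.0, 0.0]
contact_force: [-0.1, -0.4, -0.4]
gripper_width: 0.0558
grasp_force: 0.0
```

>>> carry_out([
  {"slide":[0,0,0],"delta_rot":[0,0,0]},
  {"slide":[0,0,0],"delta_rot":[0,0,0]},
  {"slide":[0,0,0],"delta_rot":[0,0,0]},
  {"slide":[0,0,0],"delta_rot":[0,0,0]},
  {"slide":[0,0,0],"delta_rot":[0,0,0]},
  {"slide":[0,0,0],"delta_rot":[0,0,0]},
  {"slide":[0,0,0],"delta_rot":[0,0,0]},
], grip=1)

```text
time_s: 68.95
tcp_pos: [0.6825, -0.0003, 0.0083]
orientation: [0.698, 0.717, -0.0, 0.0]
contact_force: [0.4, 0.2, 1.1]
gripper_width: 0.0044
grasp_force: 0.0
```

```bash
python3 - <<'E'
from ov import *
# target: root at carrier y=-.235 first (tip at -.105), axis at z .045; grasp 22mm behind root
s=sense(); zoff=s["tcp_pos"][2]-.009; print("zoff",zoff, s["grasp_force"])
a=slot(CAR,.128,.045+zoff,-.257); plan((.682,-.001,.045+zoff,1.4),(*a,-5.5),(*slot(CAR,.128,.045+zoff,-.08),-5.5))
E
```

```text
zoff -0.0006791904601532086 0.0
t 68.95 p [ 6.825e-01 -3.000e-04  8.300e-03] yaw 1.5 w 0.0044
rz 0.03 slide [-0.01 -0.01 -0.72]
rz 1.38 slide [ 0.98 -2.17 -0.  ]
rz -0.0 slide [ 3.54 -0.   -0.  ]
```

```bash
python3 - <<'E'
from ov import *
a=capture("side"); t=capture("top"); pickle.dump((a,t),open("c7.pkl","wb"))
A=cv2.resize(a["image"][170:290,140:340,::-1],None,fx=2,fy=2,interpolation=cv2.INTER_CUBIC)
B=cv2.resize(t["image"][115:215,165:305,::-1],None,fx=2.8,fy=2.8,interpolation=cv2.INTER_CUBIC)
B=B[:,:400]; B=cv2.copyMakeBorder(B,0,0,0,400-B.shape[1],cv2.BORDER_CONSTANT)
cv2.imwrite("pics/look.png",np.vstack([A,B]))
print(wp(a,[[.6825,0,.009]]),wp(t,[[.6825,0,.009]]))
E
```

```text
[[208.73776294 211.0763174 ]] [[234.42057556 149.05425796]]
```

View pics/look.png

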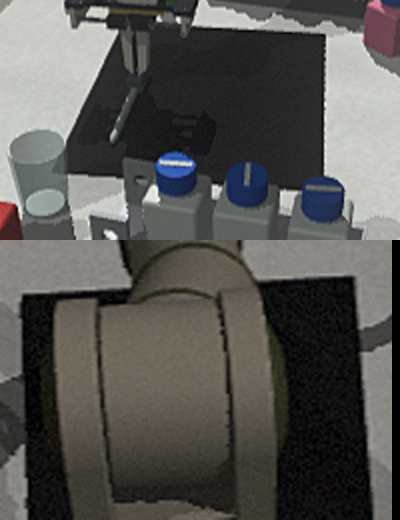

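```bash
python3 - <<'E'
from ov import *
a,t=pickle.load(open("c7.pkl","rb"))
for q in((114,138),(135,92),(137,75)): print(pw(a,(q[0]+.5)/2-.5+140,(q[1]+.5)/2-.5+170,.009))
print(((wp(a,[[.677,.1515,.009],[.6815,.0213,.009],[.6825,0,.008],[.683,-.0387,.015]])+.5-[140,170])*2-.5).round())
cv2.imwrite("pics/l2.png",cv2.resize(a["image"][170:250,165:245,::-1],None,fx=7,fy=7,interpolation=cv2.INTER_CUBIC))
E
```

```text
[0.67691269 0.14416414]
[0.67985622 0.02629156]
[ 0.69004716 -0.02133873]
[[112. 141.]
 [135.  90.]
 [138.  83.]
 [144.  67.]]
```

View pics/l2.png

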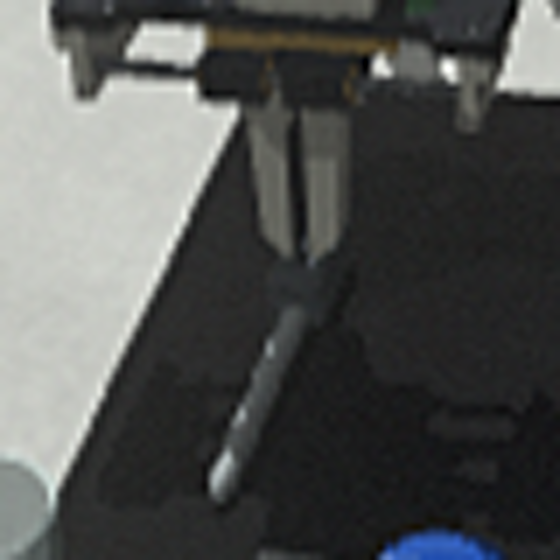

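>>> carry_out([
  {"slide":[0,0,0],"delta_rot":[0,0,0]},
  {"slide":[0,0,0],"delta_rot":[0,0,0]},
  {"slide":[0,0,0],"delta_rot":[0,0,0]},
  {"slide":[0,0,0],"delta_rot":[0,0,0]},
  {"slide":[0,0,0],"delta_rot":[0,0,0]},
  {"slide":[0,0,0],"delta_rot":[0,0,0]},
  {"slide":[0,0,-0.5],"delta_rot":[0,0,0]},
  {"slide":[0,0,-1],"delta_rot":[0,0,0]},
  {"slide":[0,0,-1],"delta_rot":[0,0,0]},
], grip=0.3)

```text
time_s: 69.95
tcp_pos: [0.6817, -0.0003, 0.1339]
orientation: [0.697, 0.717, -0.001, -0.001]
contact_force: [0.7, 1.3, 0.1]
gripper_width: 0.0643
grasp_force: 0.0
```

>>> carry_out([
  {"slide":[-1,0,0],"delta_rot":[0,0,0]},
  {"slide":[-1,0,0],"delta_rot":[0,0,0]},
  {"slide":[-1,0,0],"delta_rot":[0,0,0]},
  {"slide":[-1,0,0],"delta_rot":[0,0,0]},
  {"slide":[0,0,0],"delta_rot":[0,0,0]},
  {"slide":[0,0,0],"delta_rot":[0,0,0]},
])

```text
time_s: 70.55
tcp_pos: [0.6873, -0.2023, 0.1331]
orientation: [0.699, 0.715, -0.0, -0.0]
contact_force: [-0.2, 0.4, 0.5]
gripper_width: 0.0649
grasp_force: 0.0
```

```bash
python3 - <<'E'
from ov import *
plan()
a=capture("side"); t=capture("top"); pickle.dump((a,t),open("c8.pkl","wb"))
A=cv2.resize(a["image"][185:250,175:255,::-1],None,fx=5,fy=5,interpolation=cv2.INTER_CUBIC)
B=cv2.resize(t["image"][130:175,175:255,::-1],None,fx=5,fy=5,interpolation=cv2.INTER_CUBIC)
I=np.vstack([A,B]); I=np.clip(I.astype(float)*2.2,0,255).astype(np.uint8); cv2.imwrite("pics/pin2.png",I)
E
```

```text
t 70.55 p [ 0.6873 -0.2023  0.1331] yaw 1.4 w 0.0649
```

View pics/pin2.png

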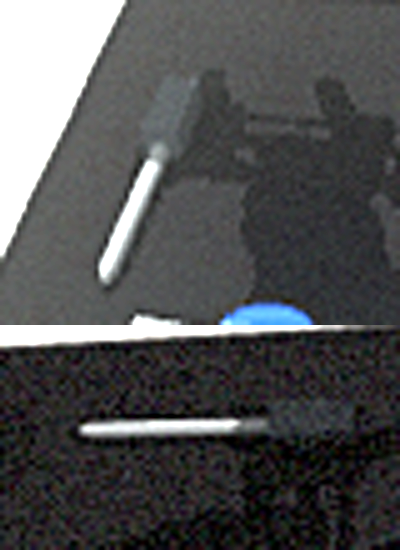

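```bash
python3 - <<'E'
from ov import *
a,t=pickle.load(open("c7.pkl","rb"))
for y in(0,-.02,-.035): print(y,((wp(a,[[.6825,y,z] for z in(.008,.027,.05,.092)])+.5-[165,170])*7).round().tolist())
P=lambda yf,z:((wp(a,[[.6815+dx,yf,z] for dx in(-.012,.012)])+.5-[165,170])*7).round().tolist()
print("front face",P(.0213,.003),P(.0213,.027))
a,t=pickle.load(open("c8.pkl","rb"))
Q=lambda u,v,z:pw(a,(u+.5)/5-.5+175,(v+.5)/5-.5+185,z)
print("side: tip",Q(104,275,.009),"root",Q(160,150,.009),"handle top",[Q(*q,.027).round(4) for q in((150,112),(200,115),(168,78),(202,82))])
T=lambda u,v,z:pw(t,(u+.5)/5-.5+175,(v-325+.5)/5-.5+130,z)
print("top: tip",T(80,430,.009),"root",T(268,425,.009),[T(*q,.027).round(4) for q in((270,402),(355,401),(353,430),(272,433))])
E
```

```text
0 [[310.0, 293.0], [307.0, 257.0], [304.0, 212.0], [299.0, 129.0]]
-0.02 [[322.0, 269.0], [320.0, 233.0], [317.0, 189.0], [312.0, 106.0]]
-0.035 [[331.0, 252.0], [328.0, 216.0], [326.0, 172.0], [321.0, 90.0]]
front face [[326.0, 331.0], [273.0, 326.0]] [[323.0, 285.0], [270.0, 280.0]]
side: tip [0.67945455 0.14860469] root [0.68356619 0.02045481] handle top [array([0.6928, 0.0067]), array([0.6616, 0.0046]), array([ 0.6928, -0.0344]), array([ 0.6704, -0.0334])]
top: tip [0.67661747 0.151881  ] root [0.68049564 0.02158903] [array([0.692 , 0.0193]), array([ 0.6928, -0.0391]), array([ 0.6723, -0.0378]), array([0.67  , 0.0177])]
```

>>> carry_out([
  {"slide":[0.77,0,0],"delta_rot":[0,0,0]},
  {"slide":[0.77,0,0],"delta_rot":[0,0,0]},
  {"slide":[0.77,0,0],"delta_rot":[0,0,0]},
  {"slide":[0.77,0,0.5],"delta_rot":[0,0,0]},
  {"slide":[0.77,0,0.5],"delta_rot":[0,0,0]},
  {"slide":[0,0,0.5],"delta_rot":[0,0,0]},
  {"slide":[0,0,0.5],"delta_rot":[0,0,0]},
  {"slide":[0,0,0.3],"delta_rot":[0,0,0]},
  {"slide":[0,0,0.15],"delta_rot":[0,0,0]},
  {"slide":[0,0,0.08],"delta_rot":[0,0,0]},
])

```text
time_s: 71.65
tcp_pos: [0.6827, -0.0073, 0.0066]
orientation: [0.697, 0.717, -0.0, -0.0]
contact_force: [-0.4, -0.3, -0.1]
gripper_width: 0.0653
grasp_force: 0.0
```

>>> carry_out([
  {"slide":[0,0,0.03],"delta_rot":[0,0,0]},
  {"slide":[0,0,0],"delta_rot":[0,0,0]},
  {"slide":[0,0,0],"delta_rot":[0,0,0]},
])

```text
time_s: 71.95
tcp_pos: [0.6832, -0.008, 0.0062]
orientation: [0.698, 0.716, 0.0, 0.0]
contact_force: [0.1, 0.9, 0.9]
gripper_width: 0.065
grasp_force: 0.0
```

>>> carry_out([
  {"slide":[0,0,0],"delta_rot":[0,0,0]},
  {"slide":[0,0,0],"delta_rot":[0,0,0]},
  {"slide":[0,0,0],"delta_rot":[0,0,0]},
  {"slide":[0,0,0],"delta_rot":[0,0,0]},
  {"slide":[0,0,0],"delta_rot":[0,0,0]},
], grip=0.8)

```text
time_s: 72.45
tcp_pos: [0.6827, -0.0078, 0.0054]
orientation: [0.698, 0.717, -0.0, 0.0]
contact_force: [0.3, 0.5, -0.4]
gripper_width: 0.0295
grasp_force: 0.0
```

```bash
python3 - <<'E'
from ov import *
plan(); s=sense(); print(s["tcp_pos"],s["contact_force"],s["grasp_force"])
E
```

```text
t 72.45 p [ 0.6827 -0.0078  0.0054] yaw 1.5 w 0.0295
[ 0.68269842 -0.0078306   0.00536396] [ 0.25173012  0.48249033 -0.3572053 ] 0.0
```

>>> carry_out([
  {"slide":[0,0,0],"delta_rot":[0,0,0]},
], grip=0.9)

```text
time_s: 72.55
tcp_pos: [0.6827, -0.0078, 0.0053]
orientation: [0.698, 0.717, -0.0, 0.0]
contact_force: [0.7, -0.5, -0.8]
gripper_width: 0.022
grasp_force: 0.0
```

>>> carry_out([
  {"slide":[0,0,0],"delta_rot":[0,0,0]},
], grip=1)

```text
time_s: 72.65
tcp_pos: [0.6827, -0.0078, 0.0053]
orientation: [0.698, 0.717, -0.0, 0.0]
contact_force: [-0.3, 0.1, 0.6]
gripper_width: 0.0139
grasp_force: 0.0
```

>>> carry_out([
  {"slide":[0,0,0],"delta_rot":[0,0,0]},
  {"slide":[0,0,0],"delta_rot":[0,0,0]},
])

```text
time_s: 72.85
tcp_pos: [0.6827, -0.0078, 0.0053]
orientation: [0.698, 0.717, 0.0, 0.0]
contact_force: [0.4, -0.7, 0.0]
gripper_width: 0.0009
grasp_force: 0.0
```

>>> carry_out([
  {"slide":[0,0,0],"delta_rot":[0,0,0]},
  {"slide":[0,0,0],"delta_rot":[0,0,0]},
  {"slide":[0,0,0],"delta_rot":[0,0,0]},
  {"slide":[0,0,0],"delta_rot":[0,0,0]},
  {"slide":[0,0,0],"delta_rot":[0,0,0]},
  {"slide":[0,0,0],"delta_rot":[0,0,0]},
  {"slide":[0,0,0.04],"delta_rot":[0,0,0]},
  {"slide":[0,0,0],"delta_rot":[0,0,0]},
], grip=0.5)

```text
time_s: 73.65
tcp_pos: [0.6825, -0.0078, 0.0031]
orientation: [0.698, 0.717, -0.0, -0.0]
contact_force: [-0.8, -0.0, -0.2]
gripper_width: 0.0466
grasp_force: 0.0
```

>>> carry_out([
  {"slide":[0,0,0.04],"delta_rot":[0,0,0]},
  {"slide":[0,0,0],"delta_rot":[0,0,0]},
])

```text
time_s: 73.85
tcp_pos: [0.6825, -0.0078, 0.001]
orientation: [0.698, 0.717, -0.0, -0.0]
contact_force: [0.1, -0.5, 0.2]
gripper_width: 0.0467
grasp_force: 0.0
```

>>> carry_out([
  {"slide":[0,0,0.05],"delta_rot":[0,0,0]},
  {"slide":[0,0,0.05],"delta_rot":[0,0,0]},
  {"slide":[0,0,0],"delta_rot":[0,0,0]},
])

```text
time_s: 74.15
tcp_pos: [0.6824, -0.0078, -0.0041]
orientation: [0.697, 0.717, -0.0, -0.0]
contact_force: [-0.4, 0.1, -0.4]
gripper_width: 0.0465
grasp_force: 0.0
```

>>> carry_out([
  {"slide":[0,0,0.05],"delta_rot":[0,0,0]},
  {"slide":[0,0,0.05],"delta_rot":[0,0,0]},
  {"slide":[0,0,0],"delta_rot":[0,0,0]},
])

```text
time_s: 74.45
tcp_pos: [0.6824, -0.0078, -0.0091]
orientation: [0.698, 0.717, -0.0, -0.0]
contact_force: [0.9, -0.2, 0.3]
gripper_width: 0.0464
grasp_force: 0.0
```

```bash
python3 - <<'E'
from ov import *
plan(); s=sense(); print(s["tcp_pos"],s["contact_force"],s["joints"].round(3))
E
```

```text
t 74.45 p [ 0.6824 -0.0078 -0.0091] yaw 1.5 w 0.0464
[ 0.68244226 -0.00782826 -0.00906981] [ 0.88194118 -0.23524753  0.296941  ] [-0.02   0.793 -0.082  1.826  0.116  0.528 -0.151]
```

>>> carry_out([
  {"slide":[0,0,0],"delta_rot":[0,0,0]},
  {"slide":[0,0,0],"delta_rot":[0,0,0]},
  {"slide":[0,0,0],"delta_rot":[0,0,0]},
  {"slide":[0,0,0],"delta_rot":[0,0,0]},
], grip=1)

```text
time_s: 74.85
tcp_pos: [0.6829, -0.0078, -0.0085]
orientation: [0.698, 0.717, 0.0, 0.0]
contact_force: [0.2, -0.2, -0.9]
gripper_width: 0.0239
grasp_force: 30.0
```

```bash
cat > fit.py <<'E'
from ov import *
from scipy.optimize import least_squares
import sys
cs,_=pickle.load(open("c7.pkl","rb"))
old=frame(.472,.3275,-5.)
near=np.array([[-.15,-.053,.034],[-.15,.053,.034],[-.0,-.053,.034],[0,.053,.034]])
nearpx=wp(c,old(near))
top=np.array([[.128,.045,.045],[.128,-.053,.045]]); toppx=np.array([[126.9,168],[156,168.8]])
side=np.array([[.128,.053,.045],[.128,-.045,.045],[.15,.053,.073],[.106,.053,.073]])
sidepx=(np.array([[100,281],[200,110],[38,213],[160,232]])/4+[280,380])/1.5625
def res(p):
    f=frame(*p); return np.r_[(wp(c,f(near))-nearpx).ravel()*.7,(wp(c,f(top))-toppx).ravel(),(wp(cs,f(side))-sidepx).ravel()]
r=least_squares(res,[.476,.3265,-5.5],x_scale=[.01,.01,1]); print(r.x,r.fun.round(1)); print("CAR now res",res(np.array(CAR)).round(1))
for e in(-.049,.049): print(frame(*r.x)([.128,e,.045]),frame(*CAR)([.128,e,.045]))
E
python3 fit.py
```

```text
[ 0.47554633  0.32632063 -5.17296104] [ 0.2 -0.7  0.2 -0.8  0.3 -0.7  0.3 -0.8 -0.8 -0.1 -0.7  1.7  0.6 -0.1
 -0.  -0.1  0.4 -0.4 -0.5  0.1]
CAR now res [-0.  -0.8 -0.  -1.   0.2 -0.7  0.3 -0.9 -0.6 -0.3 -0.5  1.7  0.4 -0.3
 -0.  -0.3  0.2 -0.6 -0.8 -0.1]
[[0.59860702 0.26597939 0.045     ]] [[0.59871427 0.26545733 0.045     ]]
[[0.60744296 0.36358024 0.045     ]] [[0.60810716 0.36300616 0.045     ]]
```

>>> carry_out([
  {"slide":[0,0,-0.1],"delta_rot":[0,0,0]},
  {"slide":[0,0,-0.3],"delta_rot":[0,0,0]},
  {"slide":[0,0,-0.4],"delta_rot":[0,0,0]},
  {"slide":[0,0,0],"delta_rot":[0,0,0]},
  {"slide":[0,0,0],"delta_rot":[0,0,0]},
])

```text
time_s: 75.35
tcp_pos: [0.6831, -0.0079, 0.0322]
orientation: [0.698, 0.717, 0.001, 0.001]
contact_force: [0.1, 0.3, -0.9]
gripper_width: 0.0236
grasp_force: 30.0
```

```bash
sed -i 's/^CAR=.*/CAR=(.4756,.3263,-5.2); TRAY=(.4775,-.358,-4.6)/' ov.py; python3 - <<'E'
from ov import *
s=sense(); p=s["tcp_pos"]; zc=.009+p[2]+.0088; a=np.radians(yaw(s)+90); u=np.array([np.cos(a),np.sin(a),0])
root=np.array([p[0],p[1],zc])+.0292*u; tip=root+.13*u; print("pred",root,tip)
for n in("side","top"):
    c_=capture(n); uv=wp(c_,[root,tip]); print(n,uv.round(1).tolist())
    g=c_["image"].max(2); x0,y0=(uv.min(0)-6).astype(int); x1,y1=(uv.max(0)+7).astype(int)
    m=(g[y0:y1,x0:x1]>70).astype(np.uint8); k,_=cv2.findContours(m,0,1)
    k=max(k,key=cv2.contourArea).reshape(-1,2)+[x0,y0]; i=0 if n=="top" else 1
    e=k[k[:,i].argsort()]; print(" ends",e[:2].tolist(),e[-2:].tolist(), "line",cv2.fitLine(k.astype(np.float32),2,0,.01,.01).ravel().round(3), np.arctan2(*(uv[1]-uv[0])[::-1]))
E
```

```text
pred [0.68229087 0.02130814 0.05000143] [0.67880115 0.15126129 0.05000143]
side [[206.1, 203.4], [194.3, 228.1]]
 ends [[205, 203], [206, 203]] [[195, 227], [194, 228]] line [  0.44   -0.898 199.471 215.255] 2.0191812778394964
top [[227.6, 145.9], [188.9, 146.8]]
 ends [[204, 152], [204, 151]] [[233, 139], [233, 140]] line [ 9.84000e-01 -1.77000e-01  2.20053e+02  1.47263e+02] 3.1179927750274667
```

```bash
python3 - <<'E'
from ov import *
z=.0272
plan((*slot(CAR,.128,z,-.239),-5.2),(*slot(CAR,.128,z,-.159-.035),-5.2),(*slot(CAR,.128,z,-.0892),-5.2))
E
```

```text
t 75.45 p [ 0.6822 -0.0079  0.0309] yaw 1.5 w 0.0234
rz 1.35 slide [ 1.5  -2.16  0.07]
rz -0.0 slide [ 0.9  0.  -0. ]
rz -0.0 slide [ 2.1  0.  -0. ]
```

>>> carry_out([
  {"slide":[0,0,0],"delta_rot":[0,0,0.7]},
  {"slide":[0,0,0],"delta_rot":[0,0,0.65]},
  {"slide":[0.3,-0.43,0],"delta_rot":[0,0,0]},
  {"slide":[0.3,-0.43,0],"delta_rot":[0,0,0]},
  {"slide":[0.3,-0.43,0],"delta_rot":[0,0,0]},
  {"slide":[0.3,-0.43,0],"delta_rot":[0,0,0]},
  {"slide":[0.3,-0.43,0.04],"delta_rot":[0,0,0]},
  {"slide":[0,0,0.03],"delta_rot":[0,0,0]},
])

```text
time_s: 76.25
tcp_pos: [0.5789, 0.0795, 0.027]
orientation: [0.737, 0.676, -0.001, -0.002]
contact_force: [0.2, -0.1, -0.7]
gripper_width: 0.0237
grasp_force: 30.0
```

>>> carry_out([
  {"slide":[0,0,0],"delta_rot":[0,0,0]},
  {"slide":[0,0,0],"delta_rot":[0,0,0]},
  {"slide":[0,0,0],"delta_rot":[0,0,0]},
  {"slide":[0,0,0],"delta_rot":[0,0,0]},
])

```text
time_s: 76.65
tcp_pos: [0.5829, 0.0759, 0.0277]
orientation: [0.739, 0.674, 0.0, 0.0]
contact_force: [-0.8, -0.8, -1.1]
gripper_width: 0.0239
grasp_force: 30.0
```

```bash
cat > pinchk.py <<'E'
from ov import *
s=sense(); p=s["tcp_pos"]; zc=.009+p[2]+.0088; a=np.radians(yaw(s)+90); u=np.array([np.cos(a),np.sin(a),0])
root=np.array([p[0],p[1],zc])+.0292*u; tip=root+.13*u
B=frame(*CAR); o=B([0,0,0])[0]; ax=B([1,0,0])[0]-o; ay=B([0,1,0])[0]-o
for n,q in(("root",root),("tip",tip)): print(n,"carrier",round((q-o)@ax,4),round((q-o)@ay,4),round(q[2],4))
print("F",s["contact_force"].round(1),s["grasp_force"])
E
python3 - <<'E'
from pinchk import *
plan((*slot(CAR,.128,.0272,-.239),-5.2))
t=capture("top"); uv=wp(t,[root,tip]); print(uv.round(1).tolist())
g=t["image"].max(2).astype(int)
for k in (.35,.5,.65,.8,.9):  # intensity profile across shaft at fractions (rows)
    q=uv[0]+(uv[1]-uv[0])*k; x=int(round(q[0])); y=int(round(q[1])); print(k,q.round(1),y-7,g[y-7:y+8,x].tolist())
E
```

```text
root carrier 0.1296 -0.2104 0.0455
tip carrier 0.1298 -0.0804 0.0455
F [-0.8 -0.8 -1.1] 29.99940186738968
t 76.65 p [0.5829 0.0759 0.0277] yaw -5.3 w 0.0239
rz -0.02 slide [ 0.01 -0.03  0.01]
[[202.3, 174.3], [163.6, 170.7]]
0.35 [188.7 173. ] 166 [103, 103, 103, 106, 107, 108, 108, 110, 109, 115, 110, 117, 119, 120, 115]
0.5 [182.9 172.5] 165 [102, 100, 102, 99, 107, 103, 107, 104, 105, 107, 107, 112, 110, 112, 112]
0.65 [177.1 172. ] 165 [90, 97, 93, 96, 99, 100, 100, 108, 105, 110, 107, 108, 108, 111, 110]
0.8 [171.3 171.4] 164 [69, 88, 89, 92, 92, 96, 97, 105, 105, 104, 104, 106, 107, 107, 110]
0.9 [167.4 171.1] 164 [34, 74, 86, 92, 91, 95, 101, 97, 100, 108, 104, 106, 104, 105, 112]
```

>>> carry_out([
  {"slide":[0.1,-0.03,0.01],"delta_rot":[0,0,0]},
  {"slide":[0.2,0,0],"delta_rot":[0,0,0]},
  {"slide":[0.2,0,0],"delta_rot":[0,0,0]},
  {"slide":[0.1,0,0],"delta_rot":[0,0,0]},
  {"slide":[0.1,0,0],"delta_rot":[0,0,0]},
  {"slide":[0.1,0,0],"delta_rot":[0,0,0]},
  {"slide":[0.1,0,0],"delta_rot":[0,0,0]},
  {"slide":[0,0,0],"delta_rot":[0,0,0]},
])

```text
time_s: 77.5
tcp_pos: [0.5851, 0.1225, 0.0273]
orientation: [0.738, 0.675, 0.0, -0.0]
contact_force: [0.9, -0.2, -2.1]
gripper_width: 0.0241
grasp_force: 30.0
```

```bash
python3 pinchk.py
```

```text
root carrier 0.1275 -0.1638 0.0451
tip carrier 0.1274 -0.0338 0.0451
F [ 0.9 -0.2 -2.1] 29.999470710754395
```

>>> carry_out([
  {"slide":[0.2,0,0],"delta_rot":[0,0,0]},
  {"slide":[0.3,0,0],"delta_rot":[0,0,0]},
  {"slide":[0.3,0,0],"delta_rot":[0,0,0]},
  {"slide":[0.3,0,0],"delta_rot":[0,0,0]},
  {"slide":[0.2,0,0],"delta_rot":[0,0,0]},
  {"slide":[0.1,0,0],"delta_rot":[0,0,0]},
  {"slide":[0,0,0],"delta_rot":[0,0,0]},
  {"slide":[0,0,0],"delta_rot":[0,0,0]},
])

```text
time_s: 78.3
tcp_pos: [0.5913, 0.1907, 0.0273]
orientation: [0.739, 0.674, -0.0, 0.0]
contact_force: [-0.6, -0.1, -2.0]
gripper_width: 0.0236
grasp_force: 30.0
```

```bash
python3 pinchk.py
```

```text
root carrier 0.1275 -0.0954 0.0451
tip carrier 0.1276 0.0346 0.0451
F [-0.6 -0.1 -2. ] 29.99939113855362
```

>>> carry_out([
  {"slide":[0.1,0,0],"delta_rot":[0,0,0]},
  {"slide":[0.1,0,0],"delta_rot":[0,0,0]},
  {"slide":[0.1,0,0],"delta_rot":[0,0,0]},
  {"slide":[0.1,0,0],"delta_rot":[0,0,0]},
  {"slide":[0.1,0,0],"delta_rot":[0,0,0]},
  {"slide":[0.1,0,0],"delta_rot":[0,0,0]},
  {"slide":[0.08,0,0],"delta_rot":[0,0,0]},
  {"slide":[0.06,0,0],"delta_rot":[0,0,0]},
  {"slide":[0,0,0],"delta_rot":[0,0,0]},
])

```text
time_s: 79.2
tcp_pos: [0.5947, 0.2288, 0.0273]
orientation: [0.738, 0.674, 0.0, -0.0]
contact_force: [-0.4, -0.1, -2.2]
gripper_width: 0.0235
grasp_force: 30.0
```

```bash
python3 pinchk.py
```

```text
root carrier 0.1275 -0.0571 0.0451
tip carrier 0.1274 0.0729 0.0451
F [-0.4 -0.1 -2.2] 29.9993634223938
```

>>> carry_out([
  {"slide":[0.04,0,0],"delta_rot":[0,0,0]},
  {"slide":[0,0,0.04],"delta_rot":[0,0,0]},
  {"slide":[0,0,0.03],"delta_rot":[0,0,0]},
  {"slide":[0,0,0],"delta_rot":[0,0,0]},
  {"slide":[0,0,0],"delta_rot":[0,0,0]},
])

```text
time_s: 79.7
tcp_pos: [0.5954, 0.2301, 0.0241]
orientation: [0.739, 0.674, 0.0, 0.0]
contact_force: [0.1, -0.3, 1.3]
gripper_width: 0.0237
grasp_force: 30.0
```

```bash
python3 - <<'E'
from pinchk import *
a=capture("side"); b=pickle.load(open("c7.pkl","rb"))[0]; uv=wp(a,[root,tip]); print(uv.round(1).tolist())
x,y=uv[1].astype(int); d=np.abs(a["image"].astype(int)-b["image"].astype(int)).sum(2)
print(d[y-14:y+8,x-10:x+11:2])
E
```

```text
root carrier 0.128 -0.0557 0.0419
tip carrier 0.1281 0.0743 0.0419
F [ 0.1 -0.3  1.3] 30.002029538154602
[[212.7, 258.9], [192.2, 295.7]]
[[  8   9   5   4  16   6   5   3  11   3   1]
 [  5  15   5   2  13   1   3   3   8   1  11]
 [  8   7  10   1   3  13   0   9   4   6   4]
 [  6   6   2   2   4  68   9   7   2   4   4]
 [  5   7   3   6   5 239 226  21   3   5   2]
 [  9   3   3  10   5 289 371 232  26   2   6]
 [  3   1   5   9   1  71 392 517 131   4   6]
 [  3   3   3   8   2  37 419 513 316  18  14]
 [  9   8   8   6   3   5 158 476 281   7   4]
 [ 10   8   5   9  10  20 212 317 165   6   2]
 [ 15   1   1   5  10   4 232 239  46   4   3]
 [  3  10   7   4   3  19   2  79  33  26   2]
 [  8   5  70   2  18  13  27  49  49  48   3]
 [  8   2 159   0   5  57  58  37  44  61  26]
 [  4   5 156   9   6  65  70  18  56  45  55]
 [ 10  25 226   3  10   5  30  10  32  54  52]
 [  7  45 256  11   2  14   1   3   2  54  68]
 [  2  57 279  11   5  10  13   5  10  27  52]
 [  3 293 314  17  10   2   5   5   3   3  57]
 [ 12 283 316   2   5   2   7   4   7  13  30]
 [ 21 285 303   7   4  12   2   1   2   6   6]
 [ 29 302 292  12   6   4   3   5   2   5   2]]
```

>>> carry_out([
  {"slide":[0,0,0],"delta_rot":[0,0,0]},
  {"slide":[0,0,0],"delta_rot":[0,0,0]},
  {"slide":[0,0,0],"delta_rot":[0,0,0]},
  {"slide":[0,0,0],"delta_rot":[0,0,0]},
  {"slide":[0,0,-0.2],"delta_rot":[0,0,0]},
  {"slide":[0,0,-0.6],"delta_rot":[0,0,0]},
  {"slide":[0,0,-1],"delta_rot":[0,0,0]},
  {"slide":[0,0,-1],"delta_rot":[0,0,0]},
  {"slide":[0,0,-1],"delta_rot":[0,0,0]},
], grip=0.6)

```text
time_s: 80.65
tcp_pos: [0.5945, 0.2299, 0.2165]
orientation: [0.739, 0.674, 0.0, -0.0]
contact_force: [1.2, 0.3, 0.5]
gripper_width: 0.0371
grasp_force: 0.0
```

>>> carry_out([
  {"slide":[-1,0,0],"delta_rot":[0,0,0]},
  {"slide":[-1,0,0],"delta_rot":[0,0,0]},
  {"slide":[-1,0,0],"delta_rot":[0,0,0]},
  {"slide":[-1,0,0],"delta_rot":[0,0,0]},
  {"slide":[-1,0,0],"delta_rot":[0,0,0]},
  {"slide":[-1,0,0],"delta_rot":[0,0,0]},
  {"slide":[-1,0,0],"delta_rot":[0,0,0]},
  {"slide":[0,0,0],"delta_rot":[0,0,0]},
  {"slide":[0,0,0],"delta_rot":[0,0,0]},
])

```text
time_s: 81.55
tcp_pos: [0.5628, -0.1198, 0.2145]
orientation: [0.74, 0.673, 0.0, 0.0]
contact_force: [0.8, 0.3, -0.7]
gripper_width: 0.0374
grasp_force: 0.0
```

```bash
python3 - <<'E'
from ov import *
plan()
t=capture("top"); a=capture("side"); pickle.dump((a,t),open("c9.pkl","wb")); C=caps(t); 
for F,n in((CAR,"car"),(TRAY,"tray")):
    B=frame(*F); o=B([0,0,0])[0][:2]; X=B([1,0,0])[0][:2]-o; Y=B([0,1,0])[0][:2]-o
    for r in C:
        q=pw(t,r[0],r[1],.107)-o
        if abs(q@Y)<.08: print(n,(q@X).round(3),(q@Y).round(3))
# top view: dark handle & shaft; compare against c5 (before) along pin model
f=frame(*CAR); ref=c["image"].astype(int); d=np.abs(t["image"].astype(int)-ref).sum(2)
x0,y0,x1,y1=115,155,190,185
m=(d>90).astype(np.uint8)
print("handle px pred",wp(t,f([[.128,-.056,.055],[.128,-.116,.055],[.128,.074,.043],[.128,-.045,.043]])).round(1).tolist())
pr=wp(t,f(np.array([[.128,y,.045] for y in np.arange(-.14,.1,.01)])))
for y,(u,v) in zip(np.arange(-.14,.1,.01),pr): print(round(y,2),t["image"][int(round(v))-4:int(round(v))+5,int(round(u))].max(1).tolist())
E
```

```text
t 81.55 p [ 0.5628 -0.1198  0.2145] yaw -5.4 w 0.0374
car -0.099 0.002
car -0.015 -0.002
car 0.067 0.0
tray -0.093 -0.003
tray -0.004 -0.003
tray 0.089 -0.004
handle px pred [[155.5, 170.0], [173.5, 171.6], [117.7, 167.2], [153.1, 170.4]]
-0.14 [16, 15, 27, 20, 22, 17, 11, 21, 28]
-0.13 [21, 26, 20, 11, 15, 26, 7, 28, 6]
-0.12 [43, 37, 31, 37, 30, 32, 37, 20, 21]
-0.11 [39, 44, 44, 42, 44, 48, 40, 33, 97]
-0.1 [35, 40, 44, 45, 44, 45, 45, 37, 52]
-0.09 [49, 42, 41, 37, 44, 49, 45, 41, 44]
-0.08 [38, 54, 46, 41, 44, 48, 42, 36, 48]
-0.07 [34, 30, 37, 41, 35, 34, 39, 35, 51]
-0.06 [59, 25, 60, 55, 48, 27, 26, 19, 19]
-0.05 [71, 66, 60, 63, 70, 61, 53, 64, 60]
-0.04 [121, 120, 92, 81, 87, 93, 94, 103, 107]
-0.03 [136, 144, 73, 43, 39, 33, 64, 65, 73]
-0.02 [133, 146, 105, 101, 73, 44, 72, 72, 73]
-0.01 [139, 140, 120, 111, 97, 60, 115, 70, 67]
0.0 [134, 135, 110, 105, 89, 36, 144, 133, 44]
0.01 [136, 139, 107, 101, 79, 46, 116, 117, 90]
0.02 [136, 139, 105, 98, 67, 76, 117, 117, 94]
0.03 [120, 109, 92, 106, 98, 48, 94, 118, 126]
0.04 [67, 64, 67, 93, 80, 37, 48, 25, 23]
0.05 [63, 50, 65, 74, 65, 49, 58, 63, 66]
0.06 [98, 102, 96, 108, 106, 102, 92, 97, 89]
0.07 [140, 149, 132, 82, 66, 31, 63, 72, 69]
0.08 [135, 140, 145, 144, 146, 150, 71, 68, 71]
0.09 [144, 142, 140, 140, 138, 143, 145, 120, 61]
```

```bash
python3 -c "
from cell import *
print(close_job())"
```

```text
the job is handed in; nothing more can be done
None
```

The job is handed in at about 82 s of robot time: the three tight bottles stand in the carrier, the three loose ones in the tray, and the pin is through both eyelets with its handle about 3 mm from the first. The final check was by measurement from the camera images, since I had used up the allowed picture views; no judging result came back.

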